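# Charge the mill jar with grinding balls through the funnel

## Task

Clear the brown reagent bottle out of the gate lever's way, standing it upright on the round black coaster, then throw the lever into its open notch, the slot farther from the robot. Then pour all the white balls from the steel scoops through the funnel into the jar, and when every ball is in, throw the lever back into its shut notch, the slot nearer the robot. At the end the scoops stand flat on the grey mat again; leave the sample jar and the beaker alone.

Things in the scene. Friction and masses are not known exactly. Their poses are not given: they have to be found in the camera images.
- gate (a joint): Gate lever of the charging stand (rad): flat steel lever swinging level about an upright pin. 0 = shut notch (a disc closes the funnel's spout), 1.2 = open notch (disc swung clear); grows counter-clockwise seen from above, stops at -0.2 and 1.45, stays by friction where left. Within 0.12 of a notch's value it is in that notch
- lever_knob (a point): Middle of the lever's upright black knob (cylinder, 22 mm diameter, spanning 113 to 166 mm above the table), 95 mm from the pin; this point is 150 mm above the table and moves with the lever. The lever's arm below it lies at 110 to 117 mm height
- notch_shut (a point): Where lever_knob is when the lever is in its shut notch: the black slot in the quadrant nearer the robot
- notch_open (a point): Where lever_knob is when the lever is in its open notch: the black slot in the quadrant farther from the robot
- stand: Fixed white charging stand, base plate 190 x 200 x 12 mm, carrying the jar with the steel funnel above it; origin under the funnel axis at table height, z up; its y axis points from the lever side to the white support pillar (up to 140 mm high); the lever's pin stands at x = 0, y = -66 mm
- funnel_mouth (a point): Centre of the steel funnel's top rim, 185 mm above the table; rim 140 mm across; a cone narrows to a spout of 50 mm bore directly above the gate disc and the jar
- jar_floor (a point): Centre of the inner floor of the narrow clear jar fixed under the funnel (60 mm bore, 91 mm deep inside), 16 mm above the table; z up
- bottle: Brown conical reagent bottle, 158 mm tall: base 76 mm across, tapering from 30 mm height to an upright neck and white cap 36 to 38 mm across, from 92 mm height up; 0.2 to 0.45 kg, standing in the lever's way at the start; origin centre of underside, z up
- coaster: Fixed round black rubber coaster, 120 mm across, 3 mm thick; origin centre of its underside
- mat: Fixed grey rectangular mat, 260 (x) x 380 (y) x 3 mm thick, on which the scoops stand; origin centre of its underside
- sample_jar: White sample jar with a red cap, 64 mm diameter, 85 mm tall: bystander, leave it alone. Origin centre of underside
- beaker: Glass beaker 68 mm across, 80 mm tall: bystander, leave it alone. Origin centre of underside
- scoop1: Steel weighing scoop, 0.15 kg: flat pan (x -45 to 45 mm, 64 mm wide, floor 3 mm, walls 30 mm high), back wall at x = 45; at the front the floor ramps up at 22 degrees to an open pouring lip, edge at x = -76, z = 14 mm. Handle: black upright fin behind, x 47 to 91, 12 thick in y, z 0 to 62 mm, gripped across y. Origin at the underside below the pan's middle, x towards the handle, z up
- scoop2: Another scoop, just like scoop1
- scoop3: Another scoop, just like scoop1
- ball1: White ceramic grinding ball, 22 mm diameter, 22 g, lying in one of the scoops at the start; 5 to 9 of the nine balls are there, so a scoop may hold 0 to 3; origin at its centre
- ball2: Grinding ball like ball1 (may be absent)
- ball3: Grinding ball like ball1 (may be absent)
- ball4: Grinding ball like ball1 (may be absent)
- ball5: Grinding ball like ball1 (may be absent)
- ball6: Grinding ball like ball1 (may be absent)
- ball7: Grinding ball like ball1 (may be absent)
- ball8: Grinding ball like ball1 (may be absent)
- ball9: Grinding ball like ball1 (may be absent)

How it is judged:
On the way, in this order (a step that is already met when the one before it is completed fails the run):
1. the bottle stands on the coaster, the lever not yet thrown (horizontal distance between bottle and coaster below 0.04 m and angle between bottle's own z axis and vertical below 0.1 rad and height (world z) of bottle below 0.012 m and linear speed of bottle below 0.02 m/s and value of joint gate below 0.7 rad), for 0.2 s.
2. the lever is in the open notch (value of joint gate between 1.08 and 1.32 rad), for 0.2 s.
3. every ball is in the jar, the lever still in the open notch (all of step 2 and horizontal distance between each of ball1, ball2, ball3, ball4, ball5, ball6, ball7, ball8, ball9 and jar_floor below 0.032 m and z of ball1 in the frame of jar_floor between 0 and 0.09 m and z of ball2 in the frame of jar_floor between 0 and 0.09 m and z of ball3 in the frame of jar_floor between 0 and 0.09 m and z of ball4 in the frame of jar_floor between 0 and 0.09 m and z of ball5 in the frame of jar_floor between 0 and 0.09 m and z of ball6 in the frame of jar_floor between 0 and 0.09 m and z of ball7 in the frame of jar_floor between 0 and 0.09 m and z of ball8 in the frame of jar_floor between 0 and 0.09 m and z of ball9 in the frame of jar_floor between 0 and 0.09 m), for 0.2 s.
4. the lever is back in the shut notch (value of joint gate between -0.12 and 0.12 rad), for 0.2 s.
At the end, for the whole second after the job is handed in: Every ball is in the jar; lever in the shut notch (within 0.12 rad), still; bottle upright on the coaster within 40 mm of its middle; every scoop flat and at rest on the grey mat (origin within -85 to 75 mm in the mat's x, 180 mm in y, of its middle) (all of step 4 and horizontal distance between each of ball1, ball2, ball3, ball4, ball5, ball6, ball7, ball8, ball9 and jar_floor below 0.032 m and z of ball1 in the frame of jar_floor between 0 and 0.09 m and z of ball2 in the frame of jar_floor between 0 and 0.09 m and z of ball3 in the frame of jar_floor between 0 and 0.09 m and z of ball4 in the frame of jar_floor between 0 and 0.09 m and z of ball5 in the frame of jar_floor between 0 and 0.09 m and z of ball6 in the frame of jar_floor between 0 and 0.09 m and z of ball7 in the frame of jar_floor between 0 and 0.09 m and z of ball8 in the frame of jar_floor between 0 and 0.09 m and z of ball9 in the frame of jar_floor between 0 and 0.09 m and horizontal distance between bottle and coaster below 0.04 m and angle between each of bottle, scoop1, scoop2, scoop3's own z axis and vertical below 0.1 rad and height (world z) of each of bottle, scoop1, scoop2, scoop3 below 0.012 m and linear speed of each of bottle, scoop1, scoop2, scoop3 below 0.02 m/s and velocity of joint gate below 0.05 rad/s and x of scoop1 in the frame of mat between -0.085 and 0.075 m and y of scoop1 in the frame of mat between -0.18 and 0.18 m and x of scoop2 in the frame of mat between -0.085 and 0.075 m and y of scoop2 in the frame of mat between -0.18 and 0.18 m and x of scoop3 in the frame of mat between -0.085 and 0.075 m and y of scoop3 in the frame of mat between -0.18 and 0.18 m); the robot touches nothing.
It fails at once if the sample jar is pushed more than 3 cm or tipped (distance of sample_jar from where it was at the start of the episode above 0.03 m or angle between sample_jar's own z axis and vertical above 0.5 rad).
It fails at once if the beaker is pushed more than 3 cm or tipped (distance of beaker from where it was at the start of the episode above 0.03 m or angle between beaker's own z axis and vertical above 0.5 rad).
Of ball1, ball2, ball3, ball4, ball5, ball6, ball7, ball8, ball9 only 5 to 9 are there at a start; the rules pass over those that are not, and their reading is None.
At some moment in a run one of bottle, scoop1, scoop2, scoop3 may be knocked a few centimetres aside while the robot is not near it.
It also fails if it takes over 210 s, if anything falls off the work surface, if the arm or the gripper's body presses on something with over 40 N, if the wrist force passes 120 N, or if a joint passes its speed limit or range.

## Robot

A 6-joint arm with a two-finger parallel gripper is mounted at the origin on the work surface. World frame = base frame: x ahead of the robot, y to its left, z up, the work surface at z = 0. Lengths are in m, angles in rad, forces in N, time in s.
With the tool pointing down it reaches from about 0.375 to 0.9 m from the base axis. Payload 3.1 kg.
Tool frame: the origin (TCP) lies at the very end of the fingers, on their centre line; the grasp point (between the pads) lies 19 mm behind it; z points along the fingers, y is the line along which they close (so a half turn about z gives the same grasp; the last joint's range is limited). The gripper opens to 85 mm and grips with 20 to 120 N. Pads are 22 mm wide; open, the fingers measure 114 mm over their backs; the gripper's body (76 mm by 85 mm) begins 54 mm behind the grasp point. The pads swing forward as they close: fully open they stand 13 mm farther back than shut.
Start: joints at [0.981, 0.527, 1.433, -0, 1.181, -0.178], TCP at [0.25, 0.573, 0.231] pointing down, gripper open.
Joint ranges: [-3.08, 3.08], [-0.75, 2.2], [0.22, 2.44], [-1.43, 4.57], [0, 2.65], [-2.85, 2.85]. Speed limits (rad/s): [2.79, 2.79, 3.14, 3.14, 3.14, 3.14].

## Interface

Orientations are given as a unit quaternion [x, y, z, w].
In Python, from station import manip, vision gives the robot as it stands.
- The arm moves only by the tool drive_tool, never from a script. Its argument "deltas" is a list that holds one entry, the list of rows, each a list of 4 numbers: the shift along the tool's x, y, z in mm, then the turn about the tool's z in rad. A call has 1 to 5 rows; each row is the pose to reach, as a shift and turn from the pose commanded when the call began, along the tool's axes at that moment; what a row does not reach only later rows make up. A row lasts 1/12 s, in which the tool goes at most 41.7 mm and 7.16 degrees, less where a joint would pass 70% of its speed; a pose out of reach is approached as far as the arm can. A call with a gripper value outside its range is refused whole. "jaw" is the finger opening in mm, from 0 to 85.4, set as the call begins (left out, the last holds). The fingers move at their own pace and stop on an object; "force" is the grip in N (left out, the last holds). Time passes only in rows, so rows that repeat a pose let the fingers close. It gives the time, the measured TCP pose, the force, the opening and the grip force at its end, in the units of the state.
- manip.sense(): the state, without advancing time (a new reading comes with each control period).
- vision.snapshot(name): name is "side" or "top" or "wrist"; returns the picture (480x640x3 uint8, red, green, blue); there is no depth.
- vision.camera_model(name): a dict with "camera_matrix" (3x3 intrinsics, pixels), "D" ([k1, k2, p1, p2, k3] as OpenCV has them; the pictures are not rectified), "rvec" (rotation vector, rad) and "tvec" (3), from world to camera coordinates, as OpenCV has them. Camera axes: x right, y down, z forward; pixel columns grow to the right and rows downward; lengths in m; the calibration is good to about 2 mm. A picture is of the moment at which its call begins: read the wrist's pose just before it. camera_model takes no time and is no camera call; for the wrist camera it gives the pose at the moment of the call.
- manip.sign_off(): hands the job in; it is judged then, once.
The state is a dict: "t": time; "q": joint angles; "qd": joint speeds; "tau": joint torques, N m; "tcp_pos": TCP position; "tool_rot": TCP orientation; "force": force on the tool from outside, world axes, zero at the start; "ft_torque": the same for the moment, N m; "finger_gap": opening from 0.0 (shut) to 1.0 (fully open); "gripper_force": force on a finger pad.
Only numpy, scipy, OpenCV 4.12 (cv2) and the standard library are available. Lean on these libraries where they do the work, as an engineer would, in place of code of your own. Each camera call takes 0.05 s, during which the arm holds its last target. There are 200 camera calls.

## Working session

There is one attempt and no reset: what is moved stays moved. The work goes in short steps, Python scripts to look and compute and a tool call to move; the robot and the scene stay as the last step left them, time stands still between calls to the robot, and variables do not carry over. Pictures are saved under pics/ and viewed, at most 14 in all, crops included, and the job is handed in when it is done.

Besides the shell and the picture viewer there is one more tool, called after "Request:" by a JSON object that holds its "method" and its "body". drive_tool: Moves the arm, as the interface text tells. Its arguments: {"type":"object","properties":{"deltas":{"type":"array"},"jaw":{"type":"number"},"force":{"type":"number"}},"required":["deltas"]}

```bash
mkdir -p pics; ls
cat > h.py <<'E'
import numpy as np, cv2
from station import manip, vision
from scipy.spatial.transform import Rotation as R
def snap(n,f=None):
    m=vision.camera_model(n); im=vision.snapshot(n)
    if f: cv2.imwrite('pics/'+f,im[:,:,::-1])
    return im,m
def ray(m,uv):
    K=np.array(m['camera_matrix']);D=np.array(m['D'])
    p=cv2.undistortPoints(np.array(uv,float).reshape(-1,1,2),K,D).reshape(-1,2)
    Rm=cv2.Rodrigues(np.array(m['rvec'],float))[0];t=np.array(m['tvec'],float).ravel()
    d=np.c_[p,np.ones(len(p))]@Rm
    return -Rm.T@t,d
def onz(m,uv,z):
    o,d=ray(m,uv); return o+d*((z-o[2])/d[:,2])[:,None]
def proj(m,P):
    return cv2.projectPoints(np.array(P,float).reshape(-1,3),np.array(m['rvec'],float),np.array(m['tvec'],float),np.array(m['camera_matrix']),np.array(m['D']))[0].reshape(-1,2)
def tri(m1,u1,m2,u2):
    o1,d1=ray(m1,u1);o2,d2=ray(m2,u2);out=[]
    for a,b in zip(d1,d2):
        s=np.linalg.lstsq(np.c_[a,-b],o2-o1,rcond=None)[0]
        out.append(np.r_[(o1+a*s[0]+o2+b*s[1])/2,np.linalg.norm(o1+a*s[0]-o2-b*s[1])])
    return np.array(out)
def st():
    s=manip.sense();r=R.from_quat(s['tool_rot']).as_matrix()
    print('t',round(s['t'],2),'tcp',np.round(s['tcp_pos'],4),'x',np.round(r[:,0],3),'y',np.round(r[:,1],3),'z',np.round(r[:,2],3),'q',np.round(s['q'],2),'F',np.round(s['force'],1),'gap',s['finger_gap'],s['gripper_force'])
    return s,r
def go(p,yaw=None):
    "tool-frame shift mm to world p; turn needed so tool y points along yaw (mod pi)"
    s,r=st();d=r.T@(np.array(p)-s['tcp_pos'])*1000
    print('shift mm',np.round(d,1))
    if yaw is not None:
        v=r.T@np.array([np.cos(yaw),np.sin(yaw),0]);a=np.arctan2(-v[0],v[1]);a=(a+np.pi/2)%np.pi-np.pi/2
        print('turn',round(a,3),'q6',s['q'][5])
E
python3 - <<'E'
from h import *
for n in('top','side'):
    im,m=snap(n,n+'0.png'); print(n,onz(m,[[320,240],[0,0],[639,479]],0).round(3),'cam',ray(m,[[1,1]])[0].round(3))
st()
E
```

```text
pics
top [[ 0.584 -0.025  0.   ]
 [ 1.294  0.978  0.   ]
 [-0.064 -0.942  0.   ]] cam [0.435 0.011 1.304]
side [[ 0.582 -0.17   0.   ]
 [ 2.163 -1.374  0.   ]
 [-0.076  0.331  0.   ]] cam [0.393 0.91  1.056]
t 0.1 tcp [0.2498 0.5722 0.2304] x [-0.916  0.4    0.   ] y [ 0.4    0.916 -0.002] z [-0.001 -0.002 -1.   ] q [ 0.98  0.53  1.43  0.    1.18 -0.18] F [-0.6 -0.5  0.1] gap 0.9943578959072099 0.0
```

View pics/top0.png

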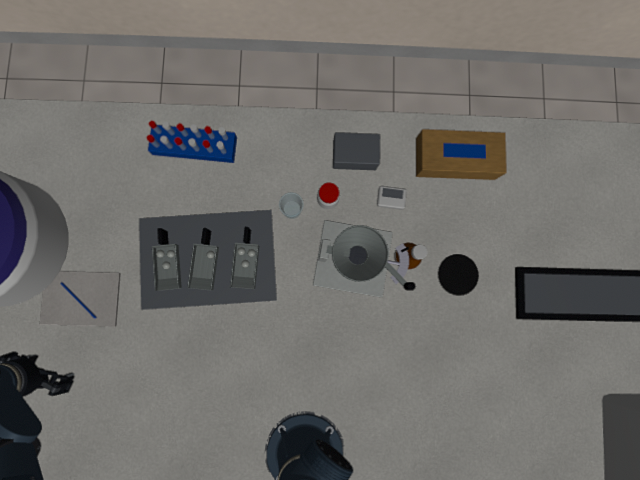

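View pics/side0.png

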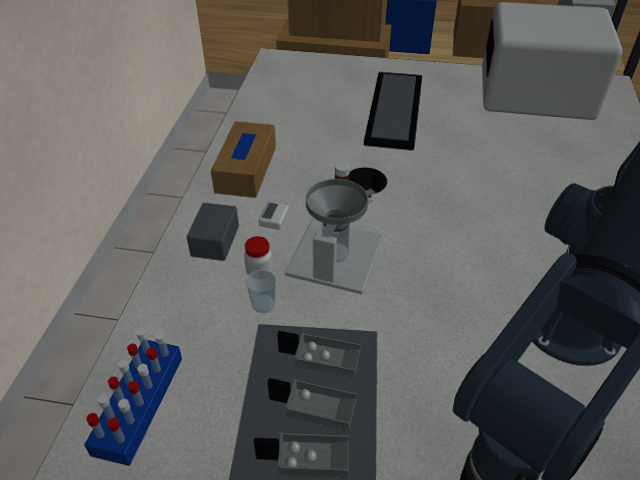

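Run:
```python
from h import *
im=cv2.imread('pics/top0.png'); s=cv2.imread('pics/side0.png')
a=cv2.resize(im[200:320,290:490],None,fx=4,fy=2.5*1.6//1 if 0 else 4,interpolation=cv2.INTER_CUBIC)[:480]
b=cv2.resize(im[220:300,140:270],None,fx=3,fy=3,interpolation=cv2.INTER_CUBIC)
c=cv2.resize(s[150:300,270:400],None,fx=2.3,fy=2.3)
cv2.imwrite('pics/z0.png',a)
d=np.zeros((345,800,3),np.uint8);d[:240,:390]=b;d[:345,400:699]=c;cv2.imwrite('pics/z1.png',d)
m=vision.camera_model('top');hsv=cv2.cvtColor(im,cv2.COLOR_BGR2HSV)
def comp(mask,roi,lab,z,amin=20):
    mm=np.zeros_like(mask);x0,y0,x1,y1=roi;mm[y0:y1,x0:x1]=mask[y0:y1,x0:x1]
    n,_,S,C=cv2.connectedComponentsWithStats(mm)
    for i in range(1,n):
        if S[i,4]>=amin: print(lab,S[i],C[i].round(1),onz(m,[C[i]],z)[0].round(4))
dark=(hsv[:,:,2]<30).astype(np.uint8)*255
comp(dark,(430,240,490,310),'coaster',.003)
comp(dark,(380,270,420,300),'knob',.166)
comp(dark,(140,220,270,260),'fins',.062)
g=im.astype(int);mat=((abs(g[:,:,2]-g[:,:,0])<25)&(hsv[:,:,2]<100)).astype(np.uint8)*255
c_,_=cv2.findContours(mat[:,:290],cv2.RETR_EXTERNAL,cv2.CHAIN_APPROX_SIMPLE)
for k in c_:
    if 8000<cv2.contourArea(k)<30000:
        r=cv2.minAreaRect(k);print('mat',r,onz(m,[r[0]],.003).round(4),onz(m,cv2.boxPoints(r),.003).round(3).tolist())
white=((hsv[:,:,2]>195)&(hsv[:,:,1]<60)).astype(np.uint8)*255
comp(white,(405,235,435,270),'cap',.158,5)
comp(white,(140,220,270,300),'balls',.014,3)
red=((hsv[:,:,1]>150)&(hsv[:,:,2]>100)&((hsv[:,:,0]<8)|(hsv[:,:,0]>170))).astype(np.uint8)*255
comp(red,(310,170,345,215),'redcap',.085)
```

```text
coaster [ 439  255   39   40 1239] [457.9 274.2] [ 0.4978 -0.4236  0.003 ]
knob [404 283  11   7  68] [408.9 285.9] [ 0.4574 -0.2452  0.166 ]
fins [243 227   8  16  95] [246.6 234.9] [0.585  0.1772 0.062 ]
fins [158 228  10  17 145] [162.4 236.1] [0.5744 0.4053 0.062 ]
fins [201 228  10  17 131] [205.6 236.2] [0.5778 0.2884 0.062 ]
mat ((206.19845581054688, 259.17510986328125), (92.19510650634766, 136.3589324951172), 86.42366790771484) [[0.5191 0.296  0.003 ]] [[0.632, 0.505, 0.003], [0.67, 0.118, 0.003], [0.408, 0.091, 0.003], [0.373, 0.47, 0.003]]
redcap [319 183  20  20 304] [328.7 192.2] [ 0.7062 -0.0427  0.085 ]
```

View pics/z0.png

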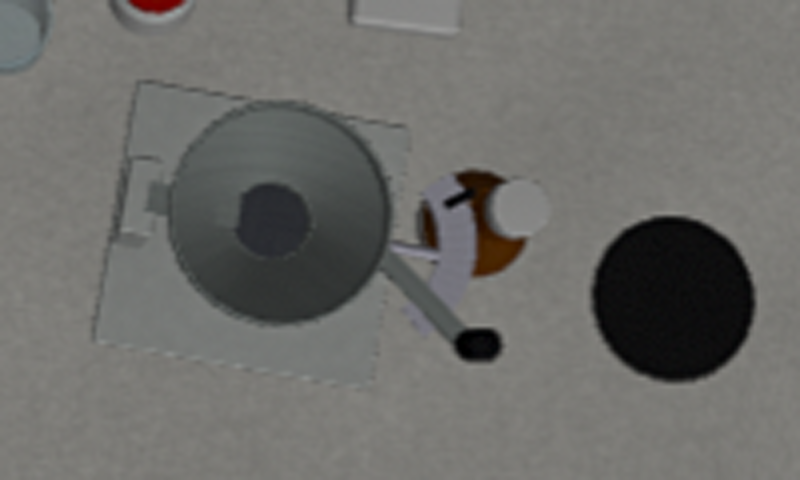

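View pics/z1.png

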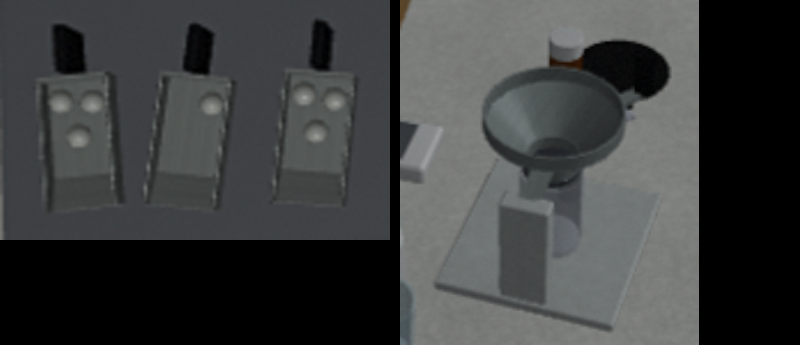

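Run:
```python
from h import *
mt=vision.camera_model('top');ms=vision.camera_model('side')
print('cap tri',tri(mt,[[419.8,252]],ms,[[342.2,167]]).round(4),'top@.158',onz(mt,[[419.8,252]],.158).round(4))
print('rim tri',tri(mt,[[359.6,253.2]],ms,[[337,201]]).round(4),'top@.185',onz(mt,[[359.6,253.2]],.185).round(4))
f=lambda x,y:[290+x/4,200+y/4]
pl=onz(mt,[f(140,81),f(407,128),f(95,340),f(370,388)],.012);print('plate',pl.round(4),pl.mean(0).round(4))
v=(pl[0]+pl[2]-pl[1]-pl[3]);print('stand y dir deg',np.degrees(np.arctan2(v[1],v[0])))
print('knob@.166',onz(mt,[f(478,343)],.166).round(4),'open slot@.11',onz(mt,[f(460,197)],.11).round(4))
z=lambda x,y:[140+x/3,220+y/3]
for n,p in dict(L=[(69,27),(69,73)],M=[(199,26),(199,73)],R=[(320,22),(320,68)]).items():
    print(n)
for nm,c in dict(L=[(38,80),(112,76),(120,206),(42,209)],M=[(160,74),(232,80),(216,207),(146,203)],R=[(285,70),(353,72),(345,205),(272,202)]).items():
    w=onz(mt,[z(*p) for p in c[:2]],.033);l=onz(mt,[z(*p) for p in c[2:]],.017)
    a=w.mean(0);b=l.mean(0);d=a-b;print(nm,'back',a.round(4),'lip',b.round(4),np.linalg.norm(d[:2]).round(4),'yaw',np.degrees(np.arctan2(d[1],d[0])).round(1))
# fin tops: mask brighter segmentation
im=cv2.imread('pics/top0.png');v=im.max(2);mask=(v<30).astype(np.uint8)
for nm,r in dict(L=(150,222,175,246),M=(195,222,220,246),R=(236,222,262,246)).items():
    mm=np.zeros_like(mask);mm[r[1]:r[3],r[0]:r[2]]=mask[r[1]:r[3],r[0]:r[2]]
    k=cv2.findNonZero(mm);q=cv2.minAreaRect(k);print(nm,q)
print(proj(ms,[[.585,.1772,.062],[.585,.177,0]]))
```

```text
cap tri [[ 0.5446 -0.2752  0.1544  0.001 ]] top@.158 [[ 0.5437 -0.2744  0.158 ]]
rim tri [[ 0.5343 -0.1191  0.1774  0.    ]] top@.185 [[ 0.5336 -0.1182  0.185 ]]
plate [[ 0.6403 -0.0374  0.012 ]
 [ 0.6126 -0.2296  0.012 ]
 [ 0.4552 -0.0107  0.012 ]
 [ 0.4271 -0.2052  0.012 ]] [ 0.5338 -0.1207  0.012 ]
stand y dir deg 81.78998783848053
knob@.166 [[ 0.4577 -0.2467  0.166 ]] open slot@.11 [[ 0.5543 -0.2469  0.11  ]]
L
M
R
L back [0.5502 0.4054 0.033 ] lip [0.4315 0.3967 0.017 ] 0.119 yaw 4.2
M back [0.5546 0.294  0.033 ] lip [0.4366 0.3045 0.017 ] 0.1185 yaw -5.1
R back [0.5638 0.1807 0.033 ] lip [0.4415 0.1867 0.017 ] 0.1225 yaw -2.8
L ((162.5, 236.0), (16.0, 9.0), 90.0)
M ((205.6307830810547, 235.953857421875), (8.434361457824707, 15.876444816589355), 7.125016689300537)
R ((246.68812561035156, 234.61880493164062), (6.268734931945801, 15.224069595336914), 5.710592269897461)
[[289.08108437 334.31558597]
 [290.14030703 352.26637799]]
```

Request:
{"method": "drive_tool", "body": {"deltas": [[[-28, -30.5, 0, 0], [-56, -61, 0, 0], [-84, -91.5, 0, 0], [-112, -122, 0, 0], [-140, -152.5, 0, 0]]], "jaw": 85}}

```text
t: 0.52
tcp_pos: [0.3172, 0.3751, 0.2309]
tool_rot: [0.204, 0.979, -0.0, -0.0]
force: [0.9, -0.3, 0.0]
finger_gap: 0.992
gripper_force: 0.0
```

Request:
{"method": "drive_tool", "body": {"deltas": [[[-28, -30.5, 0, 0], [-56, -61, 0, 0], [-84, -91.5, 0, 0], [-112, -122, 0, 0], [-140, -152.5, 0, 0]]]}}

```text
t: 0.93
tcp_pos: [0.3846, 0.1793, 0.2312]
tool_rot: [0.204, 0.979, -0.0, -0.0]
force: [-0.1, 0.4, -0.3]
finger_gap: 0.999
gripper_force: 0.0
```

Request:
{"method": "drive_tool", "body": {"deltas": [[[-28, -30.5, 0, 0], [-56, -61, 0, 0], [-84, -91.5, 0, 0], [-112, -122, 0, 0], [-140, -152.5, 0, 0]]]}}

```text
t: 1.35
tcp_pos: [0.4519, -0.0167, 0.2312]
tool_rot: [0.205, 0.979, 0.0, -0.0]
force: [1.3, 1.3, 0.3]
finger_gap: 0.992
gripper_force: 0.0
```

Request:
{"method": "drive_tool", "body": {"deltas": [[[-28, -30.5, 0, 0], [-56, -61, 0, 0], [-84, -91.5, 0, 0], [-112, -122, 0, 0], [-140, -152.5, 0, 0]]]}}

```text
t: 1.77
tcp_pos: [0.5191, -0.2124, 0.2309]
tool_rot: [0.205, 0.979, 0.0, -0.0]
force: [0.7, 1.2, 0.0]
finger_gap: 0.998
gripper_force: 0.0
```

Request:
{"method": "drive_tool", "body": {"deltas": [[[-24, -24, 0, 0.12], [-48, -48, 0, 0.24], [-48, -48, 0, 0.36], [-48, -48, 0, 0.48], [-48, -48, 0, 0.6]]]}}

```text
t: 2.18
tcp_pos: [0.5436, -0.2744, 0.2304]
tool_rot: [0.488, 0.873, 0.0, -0.001]
force: [0.5, 0.5, -0.0]
finger_gap: 0.994
gripper_force: 0.0
```

Request:
{"method": "drive_tool", "body": {"deltas": [[[0, 0, 0, 0.12], [0, 0, 0, 0.24], [0, 0, 0, 0.35], [0, 0, 0, 0.35], [0, 0, 0, 0.35]]]}}

```text
t: 2.6
tcp_pos: [0.5437, -0.2734, 0.2309]
tool_rot: [0.628, 0.778, -0.0, -0.0]
force: [0.7, -0.4, 1.0]
finger_gap: 0.993
gripper_force: 0.0
```

Run:
```python
from h import *
go([.5437,-.2745,.23],np.radians(12))
im,m=snap('wrist','w1.png');print(proj(m,[[.544,-.2745,.158],[.5543,-.2469,.11],[.4577,-.2467,.166],[.498,-.4236,.003]]),ray(m,[[0,0]])[0])
```

```text
t 2.6 tcp [ 0.5437 -0.2734  0.2309] x [-0.21   0.978  0.001] y [ 0.978  0.21  -0.001] z [-0.001  0.001 -1.   ] q [-0.65  0.51  1.48 -0.    1.16 -0.86] F [ 0.7 -0.4  1. ] gap 0.9933448400213996 0.0
shift mm [-1.1 -0.2  0.9]
turn 0.002 q6 -0.8612371450490339
[[315.1403788  247.52641761]
 [335.98522991 196.67093992]
 [183.84371121 180.05981022]
 [251.822251   313.77602902]] [ 0.52929157 -0.20289011  0.37378857]
```

View pics/w1.png

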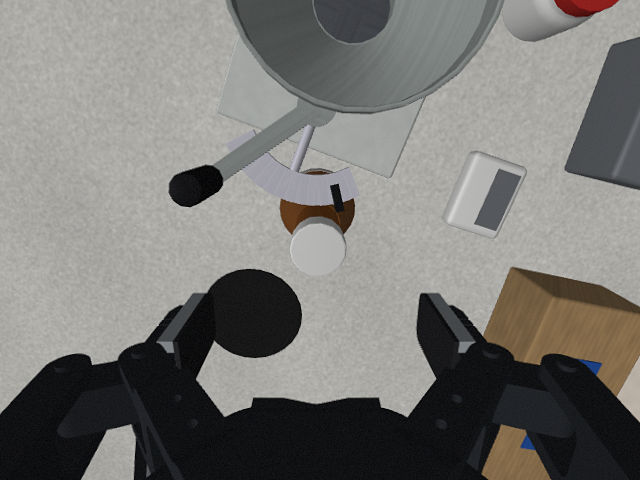

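Request:
{"method": "drive_tool", "body": {"deltas": [[[-1, 1.5, 40, 0], [-1, 1.5, 80, 0], [-1, 1.5, 112, 0], [-1, 1.5, 112, 0], [-1, 1.5, 112, 0]]], "jaw": 65}}

```text
t: 3.07
tcp_pos: [0.5446, -0.2735, 0.1178]
tool_rot: [0.629, 0.777, -0.0, -0.002]
force: [0.6, 0.9, 1.3]
finger_gap: 0.765
gripper_force: 0.0
```

Request:
{"method": "drive_tool", "body": {"deltas": [[[0, 0, 0, 0], [0, 0, 0, 0], [0, 0, 0, 0], [0, 0, 0, 0], [0, 0, 0, 0]]], "jaw": 20, "force": 50}}

```text
t: 3.48
tcp_pos: [0.5469, -0.2755, 0.1221]
tool_rot: [0.629, 0.777, -0.0, 0.003]
force: [-2.5, -0.4, 6.3]
finger_gap: 0.43
gripper_force: 50.0
```

Request:
{"method": "drive_tool", "body": {"deltas": [[[0, 0, 0, 0], [0, 0, -4, 0], [0, 0, -8, 0], [0, 0, -12, 0], [0, 0, -12, 0]]]}}

```text
t: 3.9
tcp_pos: [0.5459, -0.2743, 0.1321]
tool_rot: [0.629, 0.777, 0.0, 0.001]
force: [0.0, 0.1, -3.6]
finger_gap: 0.431
gripper_force: 50.4
```

Run:
```python
from h import *
go([.4978,-.4236,.125])
im,m=snap('side','s1.png')
c=np.hstack([cv2.resize(im[120:300,260:420],None,fx=2.4,fy=2.4)])
cv2.imwrite('pics/s1c.png',c[:,:,::-1])
```

```text
t 3.9 tcp [ 0.5459 -0.2743  0.1321] x [-0.208  0.978 -0.001] y [0.978 0.208 0.001] z [ 0.001 -0.001 -1.   ] q [-0.65  0.63  1.56  0.    0.95 -0.86] F [ 0.   0.1 -3.6] gap 0.43145643126234884 50.37927746772766
shift mm [-136.1  -78.     7.1]
```

View pics/s1c.png

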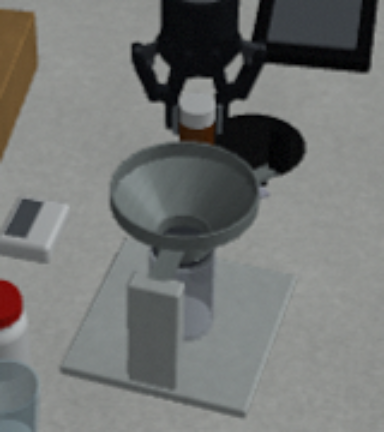

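Request:
{"method": "drive_tool", "body": {"deltas": [[[-15, -8, 0, 0], [-35, -20, 0, 0], [-60, -34, 0, 0], [-85, -48, 0, 0], [-110, -62, 0, 0]]]}}

```text
t: 4.37
tcp_pos: [0.5072, -0.3953, 0.1308]
tool_rot: [0.629, 0.777, 0.0, -0.001]
force: [0.6, -0.3, -3.8]
finger_gap: 0.432
gripper_force: 50.5
```

Request:
{"method": "drive_tool", "body": {"deltas": [[[-16, -10, 0, 0], [-26, -16, 0, 0], [-26, -16, 2, 0], [-26, -16, 5, 0], [-26, -16, 8, 0]]]}}

```text
t: 4.78
tcp_pos: [0.4976, -0.4229, 0.1252]
tool_rot: [0.629, 0.777, -0.0, -0.0]
force: [-7.2, 1.2, 24.6]
finger_gap: 0.428
gripper_force: 52.7
```

Request:
{"method": "drive_tool", "body": {"deltas": [[[0, 0, 1, 0], [0, 0, 1, 0], [0, 0, 1, 0], [0, 0, 1, 0], [0, 0, 1, 0]]]}}

```text
t: 5.2
tcp_pos: [0.4978, -0.4226, 0.1253]
tool_rot: [0.628, 0.778, -0.001, 0.0]
force: [-5.6, 1.1, 10.7]
finger_gap: 0.433
gripper_force: 51.7
```

Request:
{"method": "drive_tool", "body": {"deltas": [[[0, 0, 0, 0], [0, 0, 0, 0], [0, 0, 0, 0], [0, 0, 0, 0], [0, 0, 0, 0]]], "jaw": 70}}

```text
t: 5.62
tcp_pos: [0.4978, -0.4228, 0.122]
tool_rot: [0.629, 0.777, 0.0, -0.0]
force: [0.1, -0.4, -0.7]
finger_gap: 0.817
gripper_force: 0.0
```

Request:
{"method": "drive_tool", "body": {"deltas": [[[0, 0, -30, 0], [0, 0, -60, 0], [0, 0, -90, 0], [0, 0, -90, 0], [0, 0, -90, 0]]]}}

```text
t: 6.03
tcp_pos: [0.4985, -0.4244, 0.2145]
tool_rot: [0.629, 0.777, -0.0, 0.002]
force: [0.2, -0.8, -0.5]
finger_gap: 0.82
gripper_force: 0.0
```

Run:
```python
from h import *
s,r=st()
im,m=snap('wrist','w2.png');t,mt=snap('top','t2.png')
print(proj(m,[[.498,-.4236,.161],[.498,-.4236,.003],[.4577,-.2467,.166]]))
mk=((im.min(2)>140)).astype(np.uint8);n,_,S,C=cv2.connectedComponentsWithStats(mk)
for i in range(1,n):
    if S[i,4]>800: print(S[i],C[i])
# knob top (dark, round) from top view
z=np.vstack([im[:400],]);cv2.imwrite('pics/w2c.png',z[:,:,::-1])
```

```text
t 6.03 tcp [ 0.4985 -0.4244  0.2145] x [-0.208  0.978 -0.004] y [0.978 0.208 0.002] z [ 0.003 -0.004 -1.   ] q [-0.88  0.58  1.37  0.    1.18 -1.08] F [ 0.2 -0.8 -0.5] gap 0.819550313349126 0.0
[[ 314.06843787  254.28821044]
 [ 314.46470768  201.61296156]
 [ 307.20908218 -119.72496407]]
[     0      0    640    431 197708] [290.2417454  172.31065511]
[591 392  49  46 969] [622.77708978 409.75954592]
[ 100  412   67   68 2678] [140.05190441 450.31142644]
[ 459  412   72   68 2840] [489.6278169 450.1471831]
```

View pics/w2c.png

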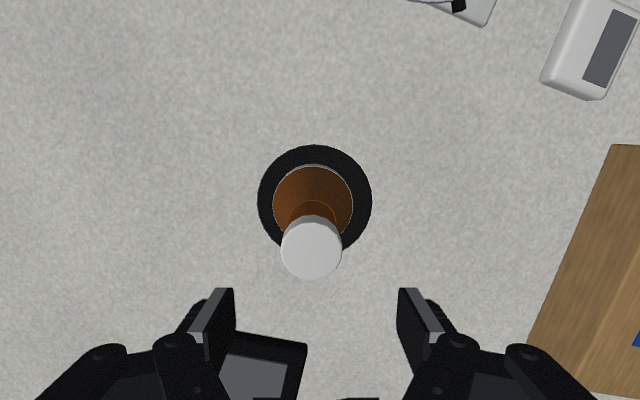

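Request:
{"method": "drive_tool", "body": {"deltas": [[[35, -1, 0, 0], [75, -2, 0, 0], [115, -2, 0, 0], [155, -3, 0, 0], [176, -3, 0, 0]]]}}

```text
t: 6.55
tcp_pos: [0.4546, -0.2462, 0.21]
tool_rot: [0.629, 0.777, 0.001, -0.005]
force: [0.6, 0.1, 0.4]
finger_gap: 0.819
gripper_force: 0.0
```

Request:
{"method": "drive_tool", "body": {"deltas": [[[0, 0, 30, 0], [0, 0, 60, 0], [0, 0, 91, 0], [0, 0, 91, 0], [0, 0, 91, 0]]]}}

```text
t: 6.97
tcp_pos: [0.4563, -0.2504, 0.1191]
tool_rot: [0.629, 0.777, 0.0, -0.004]
force: [0.1, 0.1, 0.3]
finger_gap: 0.818
gripper_force: 0.0
```

Request:
{"method": "drive_tool", "body": {"deltas": [[[0, 0, 0, 0], [0, 0, 0, 0], [0, 0, 0, 0], [0, 0, 0, 0], [0, 0, 0, 0]]], "jaw": 10, "force": 20}}

```text
t: 7.38
tcp_pos: [0.4583, -0.2529, 0.1228]
tool_rot: [0.629, 0.777, -0.001, 0.001]
force: [-1.8, -1.3, 6.1]
finger_gap: 0.249
gripper_force: 22.2
```

Run:
```python
from h import *
s,r=st()
p=np.array([.5244,-.1853])
for a in (-132.6,-115,-98,-81,-64):
    k=np.r_[p+.095*np.array([np.cos(np.radians(a)),np.sin(np.radians(a))]),s['tcp_pos'][2]]
    print(a,k.round(4),(r.T@(k-s['tcp_pos'])*1000).round(1))
im,m=snap('wrist','w3.png')
cv2.imwrite('pics/w3c.png',im[:,:,::-1])
```

```text
t 7.38 tcp [ 0.4583 -0.2529  0.1228] x [-0.208  0.978 -0.003] y [0.978 0.208 0.001] z [ 0.001 -0.002 -1.   ] q [-0.72  0.55  1.79 -0.    0.8  -0.93] F [-1.8 -1.3  6.1] gap 0.2486882443435702 22.17388093471527
-132.6 [ 0.4601 -0.2552  0.1228] [-2.7  1.2  0. ]
-115 [ 0.4843 -0.2714  0.1228] [-23.5  21.5   0.1]
-98 [ 0.5112 -0.2794  0.1228] [-36.9  46.2   0.1]
-81 [ 0.5393 -0.2791  0.1228] [-42.6  73.7   0.2]
-64 [ 0.566  -0.2707  0.1228] [-39.9 101.6   0.2]
```

View pics/w3c.png

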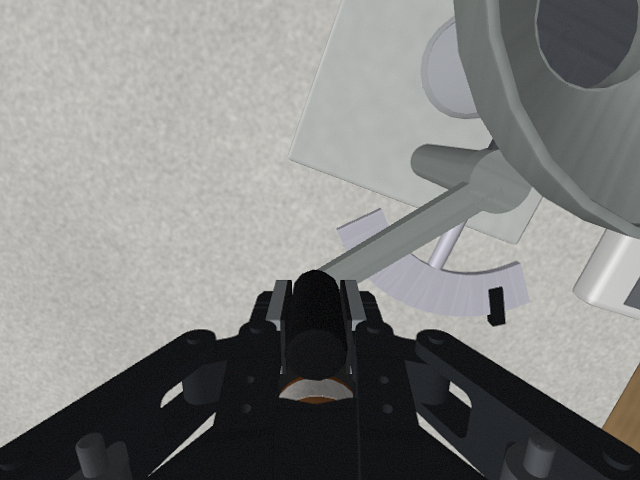

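Request:
{"method": "drive_tool", "body": {"deltas": [[[-11, 9, 0, 0], [-23, 21, 0, 0], [-30, 33, 0, 0], [-36, 46, 0, 0], [-40, 60, 0, 0]]]}}

```text
t: 7.85
tcp_pos: [0.5246, -0.2843, 0.1227]
tool_rot: [0.629, 0.778, -0.004, 0.003]
force: [-6.1, -6.8, 2.5]
finger_gap: 0.248
gripper_force: 22.1
```

Request:
{"method": "drive_tool", "body": {"deltas": [[[-1.5, 13.5, 0, 0], [-1, 27, 0, 0], [0.5, 41.5, 0, 0], [0.5, 41.5, 0, 0], [0.5, 41.5, 0, 0]]]}}

```text
t: 8.27
tcp_pos: [0.568, -0.2722, 0.1226]
tool_rot: [0.629, 0.777, -0.001, 0.004]
force: [3.1, -4.8, -0.2]
finger_gap: 0.253
gripper_force: 22.0
```

Run:
```python
from h import *
m3=None
s,r=st()
im,m=snap('wrist','w4.png');t,mt=snap('top','t4.png')
a=cv2.resize(t[230:300,340:440],None,fx=4,fy=4,interpolation=cv2.INTER_CUBIC)
d=np.zeros((480,800,3),np.uint8);d[:280,:400]=a;d[:300,400:800]=cv2.resize(im[:,:],(400,300));cv2.imwrite('pics/z4.png',d[:,:,::-1])
p=np.array([.5244,-.1853]);v=s['tcp_pos'][:2]-p;print(np.hypot(*v),np.degrees(np.arctan2(v[1],v[0])))
```

```text
t 8.27 tcp [ 0.568  -0.2722  0.1226] x [-0.209  0.978 -0.007] y [0.978 0.209 0.004] z [ 0.006 -0.006 -1.   ] q [-0.62  0.66  1.52 -0.    0.95 -0.83] F [ 3.1 -4.8 -0.2] gap 0.25348986152438996 22.00154185295105
0.09720233048658185 -63.36149936858762
```

View pics/z4.png

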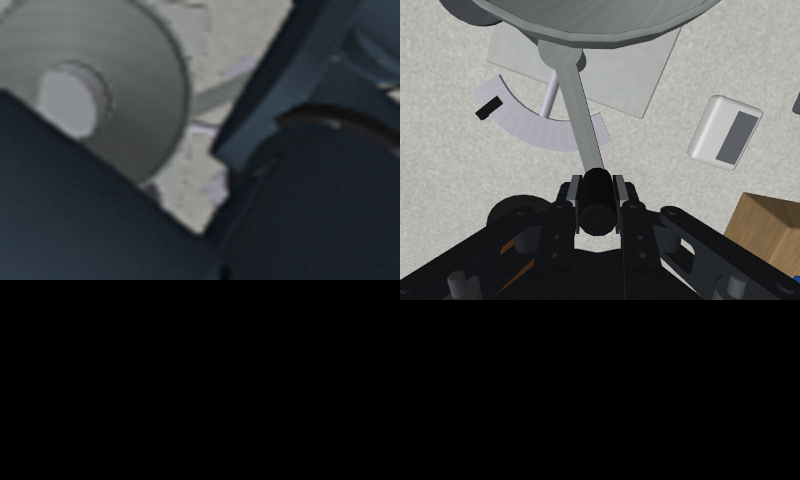

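Run:
```python
from h import *
m=vision.camera_model('wrist');im=cv2.imread('pics/w4.png')
mk=(im.max(2)<40).astype(np.uint8);mk[:140]=0;mk[200:]=0;mk[:,:110]=0;mk[:,180:]=0
k=cv2.findNonZero(mk);print(k.reshape(-1,2).mean(0),cv2.minAreaRect(k))
p=np.array([.5244,-.1853])
for z in (.105,.11):
    w=onz(m,[k.reshape(-1,2).mean(0)],z)[0][:2];v=w-p;print(z,w.round(4),np.hypot(*v),np.degrees(np.arctan2(v[1],v[0])))
# lever axis: arm edges px (full-res): near hub (257,88)->knob
c=onz(m,[[(572-400)*1.6,85*1.6],[(592-400)*1.6,150*1.6]],.117);v=(c[1]-c[0])[:2];print('arm',c.round(4),np.degrees(np.arctan2(v[1],v[0])))
hub=onz(m,[[(559-400)*1.6,50*1.6]],.125);print('hub',hub)
cv2.imwrite('pics/w4c.png',cv2.resize(im[50:300,110:400],None,fx=2.4,fy=2.4))
```

```text
[142.02818991 172.94065282] ((142.57525634765625, 173.0556640625), (16.710018157958984, 43.409725189208984), 50.52754211425781)
0.105 [ 0.4792 -0.236 ] 0.06793937319265715 -131.71384256262155
0.11 [ 0.4815 -0.2349] 0.06559730687154039 -130.8576970131947
arm [[ 0.5376 -0.207   0.117 ]
 [ 0.5594 -0.2482  0.117 ]] -62.094508721268866
hub [[ 0.52721415 -0.18836192  0.125     ]]
```

View pics/w4c.png

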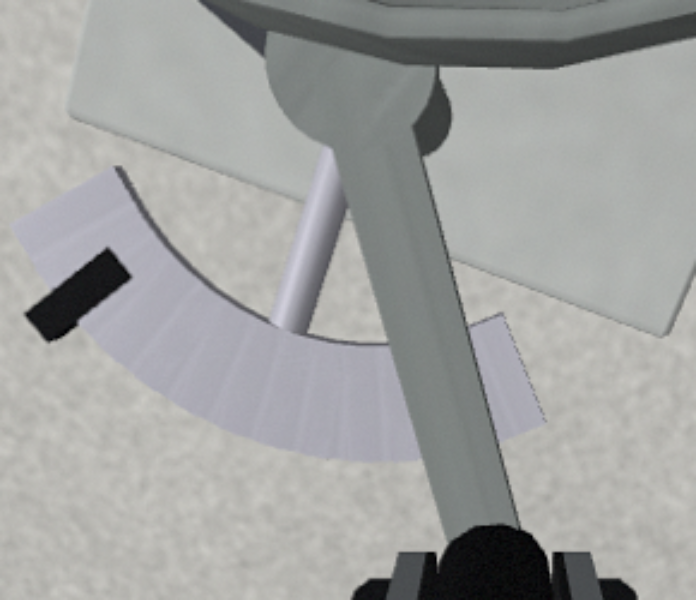

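Request:
{"method": "drive_tool", "body": {"deltas": [[[0, 0, 0, 0], [0, 0, 0, 0], [0, 0, -30, 0], [0, 0, -70, 0], [0, 0, -110, 0]]], "jaw": 60}}

```text
t: 8.78
tcp_pos: [0.5639, -0.2679, 0.2307]
tool_rot: [0.63, 0.777, 0.0, -0.003]
force: [1.4, -0.6, 0.6]
finger_gap: 0.704
gripper_force: 0.0
```

Request:
{"method": "drive_tool", "body": {"deltas": [[[0, 0, 0, 0], [36, 9, 0, 0], [76, 19, 0, 0], [116, 29, 0, 0], [156, 39, 0, 0]]]}}

```text
t: 9.2
tcp_pos: [0.5702, -0.1068, 0.231]
tool_rot: [0.63, 0.777, 0.0, -0.001]
force: [0.2, -0.1, -1.0]
finger_gap: 0.701
gripper_force: 0.0
```

Request:
{"method": "drive_tool", "body": {"deltas": [[[40, 10, 0, 0], [80, 20, 0, 0], [120, 30, 0, 0], [160, 40, 0, 0], [200, 50, 0, 0]]]}}

```text
t: 9.62
tcp_pos: [0.5774, 0.0996, 0.231]
tool_rot: [0.63, 0.777, -0.0, -0.001]
force: [1.2, 0.0, 0.5]
finger_gap: 0.703
gripper_force: 0.0
```

Request:
{"method": "drive_tool", "body": {"deltas": [[[40, 10, 0, 0], [80, 20, 0, -0.12], [80, 20, 0, -0.24], [80, 20, 0, -0.36], [80, 20, 0, -0.48]]]}}

```text
t: 10.03
tcp_pos: [0.5802, 0.1813, 0.2307]
tool_rot: [0.423, 0.906, -0.0, -0.001]
force: [-0.2, 0.1, -0.7]
finger_gap: 0.703
gripper_force: 0.0
```

Request:
{"method": "drive_tool", "body": {"deltas": [[[0, 0, 0, -0.12], [0, 0, 0, -0.24], [0, 0, 0, -0.36], [0, 0, 0, -0.48], [0, 0, 0, -0.6]]]}}

```text
t: 10.45
tcp_pos: [0.5805, 0.1799, 0.2308]
tool_rot: [0.138, 0.991, 0.0, -0.001]
force: [0.3, 0.1, -0.4]
finger_gap: 0.705
gripper_force: 0.0
```

Request:
{"method": "drive_tool", "body": {"deltas": [[[0, 0, 0, -0.12], [0, 0, 0, -0.23], [0, 0, 0, -0.23], [0, 0, 0, -0.23], [0, 0, 0, -0.23]]]}}

```text
t: 10.87
tcp_pos: [0.5812, 0.1797, 0.2311]
tool_rot: [0.027, 1.0, 0.0, -0.0]
force: [0.8, -0.7, 0.1]
finger_gap: 0.702
gripper_force: 0.0
```

Run:
```python
from h import *
st()
im,m=snap('wrist','w5.png');t,mt=snap('top','t5.png');s,ms=snap('side','s5.png')
print(ray(m,[[0,0]])[0], proj(m,[[.585,.177,.062]]))
d=np.zeros((600,800,3),np.uint8);d[:360,:480]=cv2.resize(im,(480,360));d[:,480:]=cv2.resize(s[130:430,230:390],None,fx=2,fy=2);d[360:600,:480]=cv2.resize(t[200:320,290:530],None,fx=2,fy=2)
cv2.imwrite('pics/z5.png',d[:,:,::-1])
```

```text
t 10.87 tcp [0.5812 0.1797 0.2311] x [-0.999  0.054  0.001] y [0.054 0.999 0.   ] z [-0.001  0.    -1.   ] q [ 0.12  0.51  1.48  0.    1.16 -1.4 ] F [ 0.8 -0.7  0.1] gap 0.7017925475128312 0.0
[0.50949713 0.18314428 0.37398721] [[313.4008579  216.95963154]]
```

View pics/z5.png

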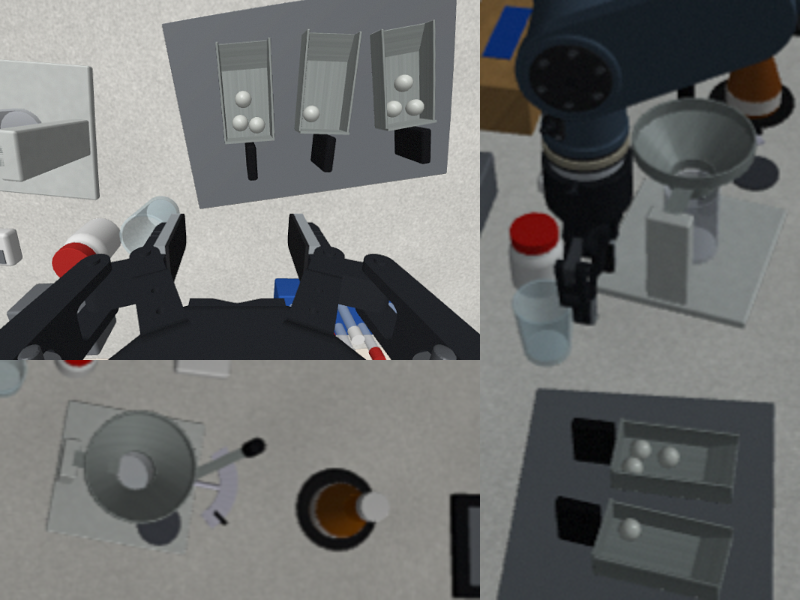

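Run:
```python
from h import *
m=vision.camera_model('wrist');im=cv2.imread('pics/w5.png');mt=vision.camera_model('top');t=cv2.imread('pics/t5.png')
mk=(im.max(2)<45).astype(np.uint8)
for nm,(x0,y0,x1,y1) in dict(R=(310,180,360,250),M=(405,170,460,240),L=(515,160,590,225)).items():
    k=np.zeros_like(mk);k[y0:y1,x0:x1]=mk[y0:y1,x0:x1]
    pts=cv2.findNonZero(k).reshape(-1,2);h=cv2.convexHull(pts).reshape(-1,2)
    w=onz(m,h,.062)[:,:2]
    ap=cv2.approxPolyDP(cv2.convexHull(pts),3,True).reshape(-1,2);wa=onz(m,ap,.062)[:,:2]
    print(nm,len(pts),np.c_[ap,wa.round(4)].tolist())
z=lambda x,y:[x/.75,y/.75]
for nm,c in dict(R=[(220,142),(273,139),(270,39),(217,44)],M=[(299,132),(350,133),(360,33),(307,29)],L=[(382,129),(435,122),(434,22),(372,36)]).items():
    w=onz(m,[z(*p) for p in c],.033)[:,:2];print(nm,'back mid',w[:2].mean(0).round(4),'yaw sides',[np.degrees(np.arctan2(*(w[a]-w[b])[::-1])).round(1) for a,b in((0,3),(1,2))],'perp',np.degrees(np.arctan2(*(w[1]-w[0])[::-1])).round(1)-90)
c=[];k=im.copy();cv2.imwrite('pics/w5c.png',cv2.resize(im[20:260,270:600],None,fx=2.4,fy=2.4))
```

```text
R 663 [[341.0, 239.0, 0.6081, 0.2016], [331.0, 238.0, 0.6066, 0.1923], [329.0, 190.0, 0.5613, 0.1924], [338.0, 190.0, 0.5617, 0.2005]]
M 1329 [[418.0, 179.0, 0.5556, 0.2725], [435.0, 179.0, 0.5564, 0.2878], [447.0, 185.0, 0.5623, 0.2989], [441.0, 228.0, 0.6024, 0.2954], [431.0, 228.0, 0.6019, 0.286], [414.0, 212.0, 0.5858, 0.2696]]
L 2015 [[572.0, 216.0, 0.5973, 0.4196], [563.0, 218.0, 0.5988, 0.4111], [528.0, 205.0, 0.5846, 0.3757], [526.0, 174.0, 0.5558, 0.3706], [549.0, 169.0, 0.5523, 0.3914], [572.0, 172.0, 0.556, 0.4134]]
R back mid [0.5634 0.193 ] yaw sides [np.float64(-2.3), np.float64(0.7)] perp 0.20000000000000284
M back mid [0.5583 0.2953] yaw sides [np.float64(-4.1), np.float64(-2.5)] perp -4.0
L back mid [0.5544 0.4063] yaw sides [np.float64(11.2), np.float64(8.5)] perp 4.799999999999997
```

View pics/w5c.png

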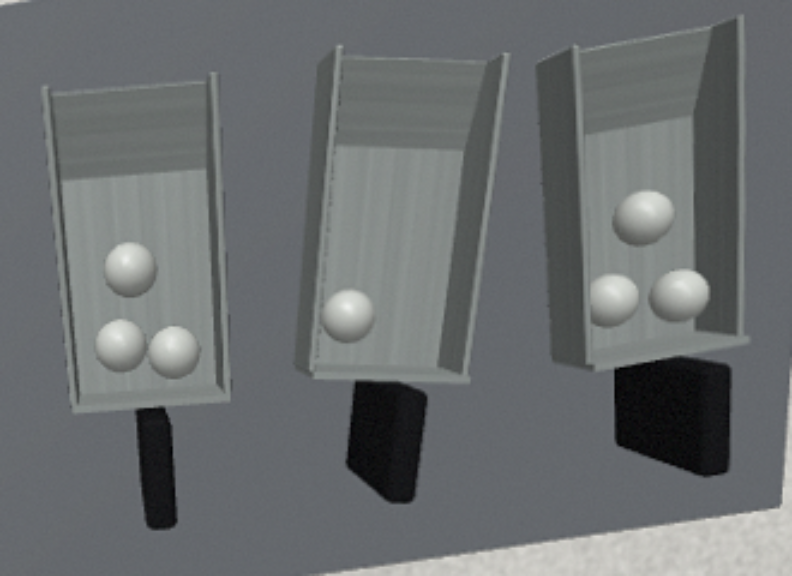

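Request:
{"method": "drive_tool", "body": {"deltas": [[[-2, 17, 0, -0.06], [-2, 17, 40, -0.06], [-2, 17, 80, -0.06], [-2, 17, 120, -0.06], [-2, 17, 150, -0.06]]]}}

```text
t: 11.43
tcp_pos: [0.5832, 0.1964, 0.0786]
tool_rot: [-0.004, 1.0, -0.0, -0.001]
force: [-0.4, 0.6, -0.7]
finger_gap: 0.708
gripper_force: 0.0
```

Request:
{"method": "drive_tool", "body": {"deltas": [[[0, 0, 25, 0], [0, 0, 45, 0], [0, 0, 57, 0], [0, 0, 57, 0], [0, 0, 57, 0]]]}}

```text
t: 11.85
tcp_pos: [0.5847, 0.1965, 0.0242]
tool_rot: [-0.004, 1.0, -0.0, -0.0]
force: [0.1, -0.1, -0.5]
finger_gap: 0.702
gripper_force: 0.0
```

Request:
{"method": "drive_tool", "body": {"deltas": [[[0, 0, 0, 0], [0, 0, 0, 0], [0, 0, 0, 0], [0, 0, 0, 0], [0, 0, 0, 0]]], "jaw": 0, "force": 110}}

```text
t: 12.27
tcp_pos: [0.5855, 0.1967, 0.0258]
tool_rot: [-0.004, 1.0, 0.0, 0.001]
force: [-1.8, 0.4, 6.1]
finger_gap: 0.123
gripper_force: 107.1
```

Request:
{"method": "drive_tool", "body": {"deltas": [[[0, 0, 0, 0], [0, 0, 0, 0], [0, 0, 0, 0], [0, 0, -10, 0], [0, 0, -25, 0]]]}}

```text
t: 12.68
tcp_pos: [0.583, 0.1962, 0.0484]
tool_rot: [-0.004, 1.0, -0.0, -0.002]
force: [-0.1, 0.2, -1.7]
finger_gap: 0.13
gripper_force: 107.4
```

Run:
```python
from h import *
st()
im,m=snap('wrist','w6.png');s,ms=snap('side','s6.png')
d=np.zeros((480,800,3),np.uint8);d[:360,:480]=cv2.resize(im,(480,360));d[:,480:]=cv2.resize(s[240:480,230:390],None,fx=2,fy=2)
cv2.imwrite('pics/z6.png',d[:,:,::-1])
```

```text
t 12.68 tcp [0.583  0.1962 0.0484] x [-1.    -0.008  0.004] y [-0.008  1.    -0.001] z [-0.004 -0.001 -1.   ] q [ 0.14  0.76  1.58 -0.    0.8  -1.44] F [-0.1  0.2 -1.7] gap 0.12976164095877835 107.35514402389526
```

View pics/z6.png

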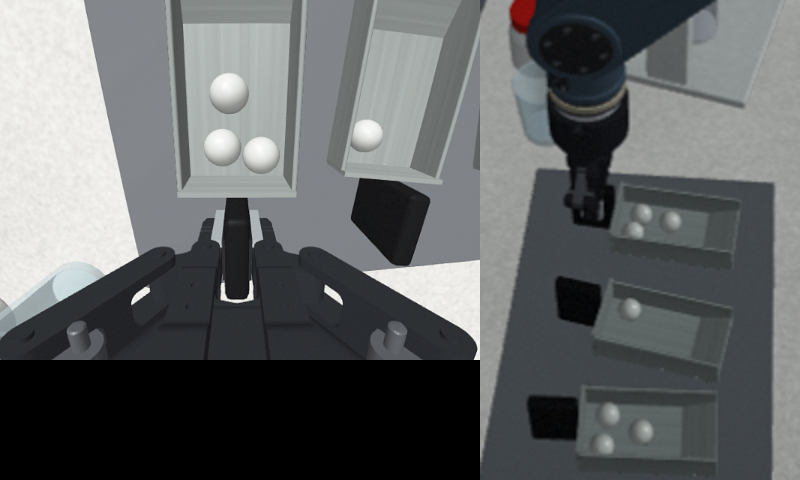

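Request:
{"method": "drive_tool", "body": {"deltas": [[[0, 0, -8, 0], [0, 0, -26, 0], [0, 0, -48, 0], [0, 0, -70, 0], [0, 0, -92, 0]]]}}

```text
t: 13.2
tcp_pos: [0.5837, 0.1963, 0.1416]
tool_rot: [-0.004, 1.0, -0.0, -0.001]
force: [0.8, -1.3, -2.4]
finger_gap: 0.124
gripper_force: 107.4
```

Request:
{"method": "drive_tool", "body": {"deltas": [[[0, 0, -22, 0], [0, 0, -44, 0], [0, 0, -66, 0], [0, 0, -80, 0], [0, 0, -86, 0]]]}}

```text
t: 13.62
tcp_pos: [0.5854, 0.1966, 0.2296]
tool_rot: [-0.004, 1.0, 0.0, 0.002]
force: [0.5, 0.5, -2.5]
finger_gap: 0.129
gripper_force: 107.4
```

Request:
{"method": "drive_tool", "body": {"deltas": [[[-5, -8, 0, 0], [-14, -24, 0, 0], [-24, -40, 0, 0], [-34, -56, 0, 0], [-44, -72, 0, 0]]]}}

```text
t: 14.03
tcp_pos: [0.6286, 0.1234, 0.2251]
tool_rot: [-0.004, 1.0, -0.0, -0.002]
force: [0.0, -0.1, -1.8]
finger_gap: 0.129
gripper_force: 107.4
```

Request:
{"method": "drive_tool", "body": {"deltas": [[[-10, -16, 0, 0], [-20, -32, 0, 0], [-30, -48, 0, 0], [-40, -64, 0, 0], [-50, -80, 0, 0]]]}}

```text
t: 14.45
tcp_pos: [0.6804, 0.0436, 0.2265]
tool_rot: [-0.004, 1.0, 0.0, -0.001]
force: [0.3, 0.9, -3.0]
finger_gap: 0.122
gripper_force: 107.4
```

Request:
{"method": "drive_tool", "body": {"deltas": [[[-10, -16, 0, 0], [-20, -32, 0, 0], [-30, -48, 0, 0], [-40, -64, 0, 0], [-50, -80, 0, 0]]]}}

```text
t: 14.87
tcp_pos: [0.7312, -0.036, 0.227]
tool_rot: [-0.004, 1.0, 0.0, -0.0]
force: [0.5, 0.2, -2.4]
finger_gap: 0.127
gripper_force: 107.4
```

Request:
{"method": "drive_tool", "body": {"deltas": [[[-10, -18, 0, 0], [-20, -36, 0, 0], [-30, -54, 0, 0], [-40, -72, 0, 0], [-46, -84, 0, 0]]]}}

```text
t: 15.28
tcp_pos: [0.7782, -0.1211, 0.2266]
tool_rot: [-0.003, 1.0, -0.0, 0.0]
force: [0.5, -0.2, -2.2]
finger_gap: 0.125
gripper_force: 107.4
```

```bash
cat >> h.py <<'E'
def balls(im,roi,lo=200,amin=60):
    x0,y0,x1,y1=roi;mk=((im.min(2)>lo)&(im.max(2).astype(int)-im.min(2)<35)).astype(np.uint8)[y0:y1,x0:x1]
    n,_,S,C=cv2.connectedComponentsWithStats(mk)
    return [(S[i,4].item(),(C[i]+[x0,y0]).round(0).tolist()) for i in range(1,n) if S[i,4]>=amin]
E
python3 - <<'E'
from h import *
go([.776,-.119,.225])
im,m=snap('wrist','w7.png')
p=cv2.imread('pics/w6.png');print([balls(p,(210,0,420,270),l) for l in (180,200)]);print([balls(im,(210,0,420,270),l) for l in (180,200)])
E
```

```text
t 15.28 tcp [ 0.7782 -0.1211  0.2266] x [-1.    -0.007 -0.   ] y [-0.007  1.    -0.001] z [ 0.    -0.001 -1.   ] q [-0.3   0.77  0.95 -0.    1.42 -1.87] F [ 0.5 -0.2 -2.2] gap 0.1250437185359693 107.38033175468445
shift mm [2.2 2.1 1.6]
[[(177, [268.0, 48.0]), (1638, [302.0, 110.0]), (260, [314.0, 49.0]), (252, [341.0, 59.0]), (1392, [294.0, 191.0]), (1413, [347.0, 202.0])], [(1165, [302.0, 114.0]), (1149, [293.0, 189.0]), (1185, [346.0, 200.0])]]
[[(297, [215.0, 14.0]), (112, [412.0, 19.0]), (711, [414.0, 66.0]), (1537, [217.0, 90.0]), (759, [353.0, 77.0]), (769, [299.0, 158.0]), (2383, [222.0, 224.0]), (2237, [408.0, 223.0]), (779, [351.0, 190.0])], [(328, [353.0, 74.0]), (493, [218.0, 123.0]), (338, [298.0, 157.0]), (329, [350.0, 188.0])]]
```

Request:
{"method": "drive_tool", "body": {"deltas": [[[25, 1, 0, 0], [66, 2, 0, 0], [107, 2, 0, 0], [66, 2, 0, 0], [56, 2, 0, 0]]]}}

```text
t: 15.75
tcp_pos: [0.7007, -0.1092, 0.2112]
tool_rot: [-0.004, 1.0, 0.008, -0.022]
force: [3.1, -1.1, -1.4]
finger_gap: 0.125
gripper_force: 108.0
```

Request:
{"method": "drive_tool", "body": {"deltas": [[[0, 0, 0, 0], [0, 0, 0, 0], [0, 0, 0, 0]]]}}

```text
t: 16.0
tcp_pos: [0.7231, -0.1172, 0.2294]
tool_rot: [-0.004, 1.0, -0.001, 0.002]
force: [0.5, 0.6, -2.0]
finger_gap: 0.124
gripper_force: 108.0
```

Run:
```python
from h import *
go([.776,-.119,.225])
im,m=snap('wrist','w8.png');t,mt=snap('top','t8.png');s,ms=snap('side','s8.png')
print([balls(im,(210,0,420,270),l) for l in (180,200)])
print('top funnel',[balls(t,(320,220,400,290),l,4) for l in(150,180)],[balls(cv2.imread('pics/t5.png'),(320,220,400,290),l,4) for l in(150,180)])
print('side jar',proj(ms,[[.534,-.119,.03],[.534,-.119,.10],[.534,-.119,.185]]))
print([balls(s,(300,150,380,280),l,4) for l in(150,180)],[balls(cv2.imread('pics/s5.png'),(300,150,380,280),l,4) for l in(150,180)])
cv2.imwrite('pics/z8.png',np.hstack([cv2.resize(im,(400,300)),cv2.resize(s[150:300,240:440],(400,300))])[:,:,::-1])
```

```text
t 16.0 tcp [ 0.7231 -0.1172  0.2294] x [-1.    -0.008 -0.004] y [-0.008  1.    -0.002] z [ 0.004 -0.001 -1.   ] q [-0.31  0.68  1.13 -0.    1.32 -1.89] F [ 0.5  0.6 -2. ] gap 0.12373237939574486 108.04723978042603
shift mm [-52.8  -2.2   4.7]
[[(1114, [216.0, 48.0]), (705, [320.0, 25.0]), (1521, [412.0, 117.0]), (722, [288.0, 79.0]), (768, [355.0, 85.0]), (1811, [219.0, 147.0]), (1291, [224.0, 249.0]), (1042, [404.0, 253.0])], [(294, [319.0, 22.0]), (313, [288.0, 77.0]), (325, [354.0, 82.0]), (585, [220.0, 179.0])]]
top funnel [[(4, [382.0, 228.0]), (4, [394.0, 249.0]), (8, [394.0, 260.0]), (19, [393.0, 263.0]), (5, [391.0, 284.0]), (5, [394.0, 289.0])], []] [[], []]
side jar [[335.91517029 247.83002765]
 [336.46116785 226.45528884]
 [337.17981394 198.42483702]]
[[(5, [338.0, 170.0])], []] [[], []]
```

Request:
{"method": "drive_tool", "body": {"deltas": [[[-4, 0, -3, 0], [-12, 0, -6, 0], [-20, 0, -10, 0], [-28, -1, -14, 0], [-36, -1, -16, 0]]]}}

```text
t: 16.57
tcp_pos: [0.7584, -0.1175, 0.2447]
tool_rot: [-0.004, 1.0, -0.0, 0.001]
force: [0.3, 0.3, -1.7]
finger_gap: 0.126
gripper_force: 108.1
```

Request:
{"method": "drive_tool", "body": {"deltas": [[[-9, 0, 0, 0], [-18, 0, 0, 0], [-27, 0, 0, 0], [-36, -1, 0, 0], [-40, -1, 0, 0]]]}}

```text
t: 16.98
tcp_pos: [0.7987, -0.118, 0.2436]
tool_rot: [-0.004, 1.0, -0.0, 0.001]
force: [-0.7, 0.0, -1.1]
finger_gap: 0.128
gripper_force: 108.0
```

Run:
```python
from h import *
go([.80,-.119,.245])
im,m=snap('wrist','w9.png')
print([balls(im,(210,0,420,270),l) for l in (180,200)])
```

```text
t 16.98 tcp [ 0.7987 -0.118   0.2436] x [-1.    -0.008 -0.002] y [-0.008  1.    -0.   ] z [ 0.002 -0.    -1.   ] q [-0.28  0.79  0.86  0.    1.48 -1.86] F [-0.7  0.  -1.1] gap 0.12805026522064897 108.04406404495239
shift mm [-1.3 -1.  -1.4]
[[(93, [215.0, 4.0]), (665, [414.0, 38.0]), (1329, [216.0, 70.0]), (721, [326.0, 86.0]), (684, [271.0, 122.0]), (2716, [408.0, 212.0]), (730, [344.0, 160.0]), (2804, [222.0, 214.0])], [(298, [325.0, 85.0]), (445, [217.0, 101.0]), (259, [270.0, 120.0]), (276, [344.0, 159.0])]]
```

Request:
{"method": "drive_tool", "body": {"deltas": [[[18, 0, 0, 0], [58, -1, 0, 0], [99, -1, 0, 0], [140, -1, 0, 0], [181, -1, 0, 0]]]}}

```text
t: 17.45
tcp_pos: [0.6141, -0.12, 0.2436]
tool_rot: [-0.004, 1.0, -0.0, 0.0]
force: [0.1, -1.1, -2.7]
finger_gap: 0.127
gripper_force: 108.0
```

Request:
{"method": "drive_tool", "body": {"deltas": [[[-41, 0, 0, 0]]]}}

```text
t: 17.53
tcp_pos: [0.6078, -0.1054, 0.2246]
tool_rot: [-0.003, 0.999, 0.013, -0.041]
force: [-15.9, 5.6, -13.2]
finger_gap: 0.124
gripper_force: 107.9
```

Request:
{"method": "drive_tool", "body": {"deltas": [[[-41, 0, 0, 0]]]}}

```text
t: 17.62
tcp_pos: [0.6736, -0.1119, 0.2302]
tool_rot: [-0.003, 1.0, 0.008, -0.023]
force: [5.0, -2.1, -2.1]
finger_gap: 0.13
gripper_force: 108.1
```

Request:
{"method": "drive_tool", "body": {"deltas": [[[-41, 0, 0, 0]]]}}

```text
t: 17.7
tcp_pos: [0.7338, -0.1179, 0.2407]
tool_rot: [-0.003, 1.0, 0.002, -0.005]
force: [2.8, -0.9, 0.8]
finger_gap: 0.126
gripper_force: 108.2
```

Request:
{"method": "drive_tool", "body": {"deltas": [[[-35, 0, 0, 0], [-50, 0, 0, 0], [-50, 0, 0, 0]]]}}

```text
t: 17.95
tcp_pos: [0.7921, -0.1187, 0.243]
tool_rot: [-0.005, 1.0, -0.0, 0.002]
force: [-0.5, 0.2, -2.0]
finger_gap: 0.124
gripper_force: 108.2
```

Run:
```python
from h import *
go([.80,-.119,.245])
im,m=snap('wrist','w10.png');t,mt=snap('top','t10.png');s,ms=snap('side','s10.png')
print([balls(im,(235,0,400,270),l) for l in (180,200)])
print('whole',[b for b in balls(im,(0,0,640,270),200) if b[0]<600])
b=cv2.imread('pics/s5.png')[:,:,::-1];d=np.abs(s.astype(int)-b).max(2)[200:262,322:352];print('jar diff',(d>25).sum(), balls(s,(322,205,352,262),140,4),balls(b,(322,205,352,262),140,4))
cv2.imwrite('pics/z10.png',np.hstack([cv2.resize(im,(400,300)),cv2.resize(s[150:300,240:440],(400,300))])[:,:,::-1])
```

```text
t 17.95 tcp [ 0.7921 -0.1187  0.243 ] x [-1.    -0.009 -0.003] y [-0.009  1.    -0.001] z [ 0.003 -0.001 -1.   ] q [-0.29  0.78  0.89  0.    1.47 -1.87] F [-0.5  0.2 -2. ] gap 0.12417772253661064 108.1891930103302
shift mm [-7.9 -0.4 -2. ]
[[(295, [395.0, 250.0]), (99, [240.0, 264.0])], []]
whole []
jar diff 9 [(8, [351.0, 225.0]), (8, [335.0, 240.0])] [(6, [335.0, 240.0])]
```

Request:
{"method": "drive_tool", "body": {"deltas": [[[0, 20, 0, 0], [0, 55, 0, 0], [0, 95, 0, 0], [0, 135, 0, 0], [0, 175, 0, 0]]]}}

```text
t: 18.52
tcp_pos: [0.7861, 0.058, 0.2443]
tool_rot: [-0.004, 1.0, 0.0, -0.0]
force: [1.1, 0.3, -1.5]
finger_gap: 0.125
gripper_force: 108.2
```

Request:
{"method": "drive_tool", "body": {"deltas": [[[0, 35, 0, 0], [0, 60, 0, 0], [0, 70, 0, 0], [0, 70, 0, 0], [0, 70, 0, 0]]]}}

```text
t: 18.93
tcp_pos: [0.7864, 0.1259, 0.2438]
tool_rot: [-0.004, 1.0, -0.001, -0.0]
force: [-0.0, -1.1, -1.4]
finger_gap: 0.122
gripper_force: 108.2
```

Run:
```python
from h import *
st()
im,m=snap('wrist','w11.png');t,mt=snap('top','t11.png');s,ms=snap('side','s11.png')
t5=cv2.imread('pics/t5.png')[:,:,::-1];s5=cv2.imread('pics/s5.png')[:,:,::-1]
for n,a,b in(('top',t,t5),('side',s,s5)):
    d=a.astype(int)-b;mk=((d.min(2)>35)&(a.min(2)>130)).astype(np.uint8)
    N,_,S,C=cv2.connectedComponentsWithStats(mk)
    print(n,[(S[i,4].item(),C[i].round(0).tolist()) for i in range(1,N) if 6<S[i,4]<300])
def p(im,x0,y0,x1,y1,f): return cv2.resize(im[y0:y1,x0:x1],None,fx=f,fy=f,interpolation=cv2.INTER_CUBIC)
D=np.zeros((600,800,3),np.uint8);A=p(s,290,150,400,290,4);D[:A.shape[0],:A.shape[1]]=A;B=p(t,320,215,400,295,4);D[:320,450:770]=B;D[330:600,440:800]=cv2.resize(im,(360,270))
cv2.imwrite('pics/z11.png',D[:,:,::-1])
```

```text
t 18.93 tcp [0.7864 0.1259 0.2438] x [-1.    -0.009  0.   ] y [-0.009  1.    -0.001] z [-0.    -0.001 -1.   ] q [ 0.02  0.77  0.9  -0.    1.47 -1.56] F [-0.  -1.1 -1.4] gap 0.12177946303357443 108.19737195968628
top [(18, [170.0, 255.0]), (14, [166.0, 266.0]), (22, [156.0, 433.0]), (38, [347.0, 466.0]), (15, [170.0, 469.0])]
side [(135, [594.0, 2.0]), (71, [379.0, 151.0]), (17, [589.0, 190.0]), (16, [631.0, 239.0])]
```

View pics/z11.png

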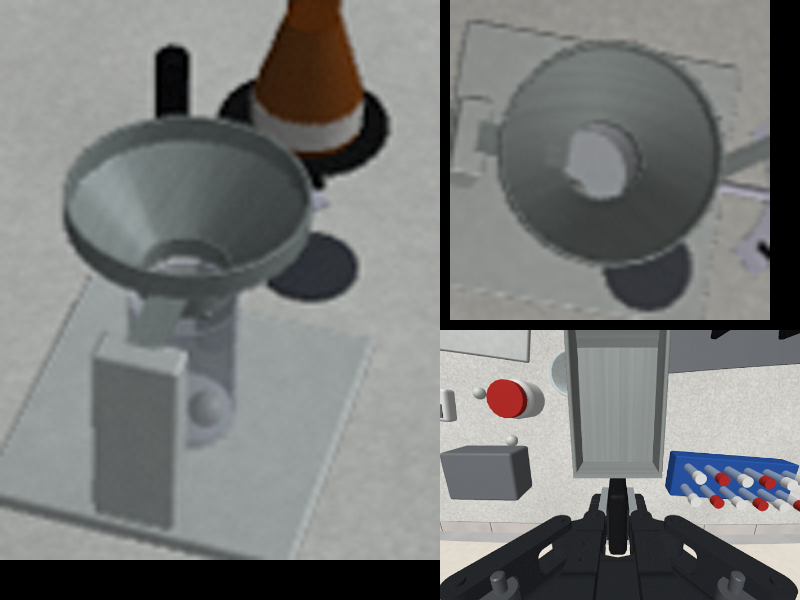

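Request:
{"method": "drive_tool", "body": {"deltas": [[[40, 14, 0, 0], [80, 28, 0, 0], [120, 42, 0, 0], [160, 56, 0, 0], [201, 70, 0, 0]]]}}

```text
t: 19.5
tcp_pos: [0.5885, 0.1914, 0.2434]
tool_rot: [-0.002, 1.0, -0.0, 0.0]
force: [0.2, 0.9, -0.4]
finger_gap: 0.123
gripper_force: 108.2
```

Request:
{"method": "drive_tool", "body": {"deltas": [[[0, 0, 40, 0], [0, 0, 80, 0], [0, 0, 120, 0], [0, 0, 160, 0], [0, 0, 190, 0]]]}}

```text
t: 19.92
tcp_pos: [0.5893, 0.191, 0.0509]
tool_rot: [-0.003, 1.0, -0.0, -0.001]
force: [-0.7, -0.2, -1.0]
finger_gap: 0.125
gripper_force: 108.4
```

Run:
```python
from h import *
go([.585,.197,.026])
```

```text
t 19.92 tcp [0.5893 0.191  0.0509] x [-1.    -0.006  0.002] y [-0.006  1.    -0.001] z [-0.002 -0.001 -1.   ] q [ 0.13  0.76  1.57 -0.    0.81 -1.44] F [-0.7 -0.2 -1. ] gap 0.1251896304137841 108.42488050460815
shift mm [ 4.2  6.  24.9]
```

Request:
{"method": "drive_tool", "body": {"deltas": [[[2, 4, 10, 0], [2, 4, 18, 0], [2, 4, 22, 0], [2, 4, 25, 0], [2, 4, 25, 0]]]}}

```text
t: 20.33
tcp_pos: [0.5892, 0.197, 0.0296]
tool_rot: [-0.004, 1.0, 0.0, 0.001]
force: [-0.4, 0.1, -0.9]
finger_gap: 0.124
gripper_force: 108.2
```

Request:
{"method": "drive_tool", "body": {"deltas": [[[0, 0, 0, 0], [0, 0, 0, 0], [0, 0, 0, 0], [0, 0, 0, 0], [0, 0, 0, 0]]], "jaw": 50, "force": 60}}

```text
t: 20.75
tcp_pos: [0.5881, 0.1972, 0.0289]
tool_rot: [-0.004, 1.0, 0.0, 0.0]
force: [-0.0, 0.2, 0.1]
finger_gap: 0.584
gripper_force: 0.0
```

Request:
{"method": "drive_tool", "body": {"deltas": [[[0, 0, -40, 0], [0, 0, -80, 0], [0, 0, -120, 0], [0, 0, -160, 0], [0, 0, -200, 0]]]}}

```text
t: 21.17
tcp_pos: [0.5874, 0.197, 0.2302]
tool_rot: [-0.004, 1.0, -0.0, -0.0]
force: [0.8, -0.4, -0.4]
finger_gap: 0.585
gripper_force: 0.0
```

Request:
{"method": "drive_tool", "body": {"deltas": [[[2, 35, 0, 0.07], [5, 70, 0, 0.07], [5, 98, 0, 0.07], [5, 98, 0, 0.07], [5, 98, 0, 0.07]]]}}

```text
t: 21.58
tcp_pos: [0.5814, 0.2964, 0.2283]
tool_rot: [0.029, 1.0, -0.0, 0.0]
force: [-0.1, -0.8, 0.3]
finger_gap: 0.582
gripper_force: 0.0
```

```bash
cat >> h.py <<'E'
def fins(im,m,z=.062,v=45):
    mk=(im.max(2)<v).astype(np.uint8);mk[285:]=0
    N,L,S,C=cv2.connectedComponentsWithStats(mk)
    for i in range(1,N):
        if S[i,4]>300:
            pts=cv2.findNonZero((L==i).astype(np.uint8));ap=cv2.approxPolyDP(cv2.convexHull(pts),3,True).reshape(-1,2)
            print('dark',S[i].tolist(),np.c_[ap,onz(m,ap,z)[:,:2].round(4)].tolist())
E
python3 - <<'E'
from h import *
s,r=st()
im,m=snap('wrist','w12.png');fins(im,m);print(balls(im,(0,0,640,300),200,100),ray(m,[[0,0]])[0])
print(proj(m,[[.581,.293,.062]]))
E
```

```text
t 21.58 tcp [0.5814 0.2964 0.2283] x [-0.998  0.059 -0.   ] y [ 0.059  0.998 -0.   ] z [ 0. -0. -1.] q [ 0.3   0.57  1.36 -0.    1.21 -1.21] F [-0.1 -0.8  0.3] gap 0.5820544722105451 0.0
dark [418, 174, 33, 51, 1276] [[450.0, 222.0, 0.5969, 0.419], [440.0, 224.0, 0.5982, 0.4098], [423.0, 211.0, 0.585, 0.3937], [418.0, 177.0, 0.5538, 0.3884], [436.0, 174.0, 0.552, 0.4044], [447.0, 179.0, 0.557, 0.4144]]
dark [305, 185, 14, 51, 619] [[318.0, 186.0, 0.5566, 0.2995], [317.0, 233.0, 0.6001, 0.296], [307.0, 235.0, 0.6015, 0.2867], [308.0, 185.0, 0.5552, 0.2906]]
dark [200, 200, 32, 52, 1217] [[216.0, 250.0, 0.6111, 0.2001], [206.0, 249.0, 0.6095, 0.1908], [200.0, 208.0, 0.5701, 0.1912], [210.0, 201.0, 0.5642, 0.2013], [226.0, 200.0, 0.5642, 0.2159], [231.0, 232.0, 0.5944, 0.2166]]
[(75127, [325.0, 169.0]), (127, [421.0, 109.0]), (124, [440.0, 142.0]), (121, [409.0, 145.0]), (120, [296.0, 152.0])] [0.50958489 0.30025016 0.37111997]
[[312.44714785 213.08505073]]
```

Request:
{"method": "drive_tool", "body": {"deltas": [[[3, -3.5, 40, 0.02], [3, -3.5, 80, 0.02], [3, -3.5, 120, 0.02], [3, -3.5, 150, 0.02], [3, -3.5, 175, 0.02]]]}}

```text
t: 22.05
tcp_pos: [0.5775, 0.2894, 0.0504]
tool_rot: [0.042, 0.999, -0.001, -0.002]
force: [0.0, -0.1, 0.1]
finger_gap: 0.587
gripper_force: 0.0
```

Request:
{"method": "drive_tool", "body": {"deltas": [[[0, 0, 17, 0], [0, 0, 28, 0], [0, 0, 28, 0], [0, 0, 28, 0], [0, 0, 28, 0]]]}}

```text
t: 22.47
tcp_pos: [0.5801, 0.2915, 0.0267]
tool_rot: [0.041, 0.999, 0.0, 0.001]
force: [0.4, 0.1, 0.4]
finger_gap: 0.588
gripper_force: 0.0
```

Request:
{"method": "drive_tool", "body": {"deltas": [[[0, 0, 0, 0], [0, 0, 0, 0], [0, 0, 0, 0], [0, 0, 0, 0], [0, 0, 0, 0]]], "jaw": 0, "force": 110}}

```text
t: 22.88
tcp_pos: [0.5795, 0.292, 0.0267]
tool_rot: [0.041, 0.999, 0.0, 0.001]
force: [-0.5, -0.8, 5.6]
finger_gap: 0.123
gripper_force: 107.3
```

Request:
{"method": "drive_tool", "body": {"deltas": [[[0, 0, -6, 0], [0, 0, -20, 0], [0, 0, -42, 0], [0, 0, -64, 0], [0, 0, -86, 0]]]}}

```text
t: 23.3
tcp_pos: [0.5784, 0.2916, 0.1125]
tool_rot: [0.041, 0.999, -0.0, -0.0]
force: [0.3, -0.9, -0.8]
finger_gap: 0.126
gripper_force: 107.0
```

Request:
{"method": "drive_tool", "body": {"deltas": [[[0, 0, -22, 0], [0, 0, -46, 0], [0, 0, -72, 0], [0, 0, -100, 0], [0, 0, -116, 0]]]}}

```text
t: 23.72
tcp_pos: [0.5797, 0.2921, 0.2314]
tool_rot: [0.041, 0.999, 0.001, 0.002]
force: [1.5, 0.3, -2.1]
finger_gap: 0.128
gripper_force: 107.0
```

Run:
```python
from h import *
go([.78,-.119,.245],np.radians(90))
im,m=snap('wrist','w13.png');print(balls(im,(210,0,420,270),200))
```

```text
t 23.72 tcp [0.5797 0.2921 0.2314] x [-0.997  0.082 -0.004] y [0.082 0.997 0.002] z [ 0.005  0.001 -1.   ] q [ 0.29  0.56  1.37 -0.    1.21 -1.19] F [ 1.5  0.3 -2.1] gap 0.1284133905788442 107.04535245895386
shift mm [-233.2 -393.3  -13.2]
turn -0.082 q6 -1.1943173551606991
[(228, [215.0, 10.0]), (130, [411.0, 143.0]), (699, [277.0, 186.0]), (926, [389.0, 262.0])]
```

Request:
{"method": "drive_tool", "body": {"deltas": [[[-5, -8, -4, -0.02], [-14, -24, -8, -0.04], [-24, -42, -12, -0.06], [-34, -60, -15, -0.08], [-44, -78, -15, -0.082]]]}}

```text
t: 24.18
tcp_pos: [0.6162, 0.2097, 0.2426]
tool_rot: [-0.001, 1.0, -0.0, 0.0]
force: [-0.1, -0.1, -2.1]
finger_gap: 0.129
gripper_force: 107.1
```

Request:
{"method": "drive_tool", "body": {"deltas": [[[-12, -17, 0, 0], [-24, -34, 0, 0], [-36, -51, 0, 0], [-48, -68, 0, 0], [-60, -85, 0, 0]]]}}

```text
t: 24.6
tcp_pos: [0.676, 0.1245, 0.2415]
tool_rot: [-0.0, 1.0, -0.0, -0.001]
force: [0.0, 0.5, -1.8]
finger_gap: 0.128
gripper_force: 107.1
```

Request:
{"method": "drive_tool", "body": {"deltas": [[[-12, -17, 0, 0], [-24, -34, 0, 0], [-36, -51, 0, 0], [-48, -68, 0, 0], [-60, -85, 0, 0]]]}}

```text
t: 25.02
tcp_pos: [0.736, 0.0396, 0.2414]
tool_rot: [-0.0, 1.0, 0.0, -0.001]
force: [-0.1, 0.4, -1.4]
finger_gap: 0.123
gripper_force: 107.1
```

Request:
{"method": "drive_tool", "body": {"deltas": [[[-10, -18, 0, 0], [-20, -36, 0, 0], [-30, -54, 0, 0], [-34, -72, 0, 0], [-36, -88, 0, 0]]]}}

```text
t: 25.43
tcp_pos: [0.7722, -0.049, 0.2412]
tool_rot: [-0.0, 1.0, 0.0, -0.001]
force: [1.1, 0.3, -1.2]
finger_gap: 0.128
gripper_force: 107.1
```

Request:
{"method": "drive_tool", "body": {"deltas": [[[0, -14, 0, 0], [0, -28, 0, 0], [0, -38, 0, 0], [0, -38, 0, 0], [0, -38, 0, 0]]]}}

```text
t: 25.85
tcp_pos: [0.772, -0.086, 0.2424]
tool_rot: [0.0, 1.0, 0.0, -0.0]
force: [0.2, 0.7, -1.3]
finger_gap: 0.127
gripper_force: 107.2
```

Run:
```python
from h import *
go([.78,-.119,.245],np.radians(90))
im,m=snap('wrist','w14.png');print(balls(im,(235,0,400,240),200))
```

```text
t 25.85 tcp [ 0.772  -0.086   0.2424] x [-1.     0.001  0.   ] y [0.001 1.    0.001] z [-0.     0.001 -1.   ] q [-0.25  0.74  0.97  0.    1.43 -1.82] F [ 0.2  0.7 -1.3] gap 0.12704978614564674 107.16461420059204
shift mm [ -8.  -33.   -2.6]
turn -0.001 q6 -1.824638695693576
[(212, [306.0, 173.0])]
```

Request:
{"method": "drive_tool", "body": {"deltas": [[[-4, -10, -2, 0], [-8, -22, -3, 0], [-8, -33, -3, 0], [-8, -33, -3, 0], [-8, -33, -3, 0]]]}}

```text
t: 26.32
tcp_pos: [0.7803, -0.1199, 0.245]
tool_rot: [0.001, 1.0, 0.0, -0.0]
force: [0.2, -0.1, -1.7]
finger_gap: 0.125
gripper_force: 107.2
```

Request:
{"method": "drive_tool", "body": {"deltas": [[[18, 0, 0, 0], [58, 0, 0, 0], [99, 0, 0, 0], [140, 0, 0, 0], [181, 0, 0, 0]]]}}

```text
t: 26.73
tcp_pos: [0.5973, -0.1179, 0.2453]
tool_rot: [-0.0, 1.0, 0.0, -0.0]
force: [-0.2, -0.0, -1.4]
finger_gap: 0.126
gripper_force: 107.3
```

Request:
{"method": "drive_tool", "body": {"deltas": [[[-30, 0, 0, 0]]]}}

```text
t: 26.82
tcp_pos: [0.5918, -0.1067, 0.2314]
tool_rot: [0.001, 0.999, 0.011, -0.031]
force: [-15.7, 6.4, -13.6]
finger_gap: 0.129
gripper_force: 107.5
```

Request:
{"method": "drive_tool", "body": {"deltas": [[[-30, 0, 0, 0]]]}}

```text
t: 26.9
tcp_pos: [0.6447, -0.1135, 0.2385]
tool_rot: [0.001, 1.0, 0.005, -0.013]
force: [4.1, -2.3, -1.0]
finger_gap: 0.133
gripper_force: 107.7
```

Request:
{"method": "drive_tool", "body": {"deltas": [[[-30, 0, 0, 0]]]}}

```text
t: 26.98
tcp_pos: [0.6866, -0.1174, 0.2444]
tool_rot: [0.0, 1.0, 0.001, -0.002]
force: [1.6, -1.5, -0.2]
finger_gap: 0.125
gripper_force: 107.7
```

Request:
{"method": "drive_tool", "body": {"deltas": [[[-30, 0, 0, 0], [-30, 0, 0, 0], [-30, 0, 0, 0], [-30, 0, 0, 0]]]}}

```text
t: 27.32
tcp_pos: [0.7186, -0.1181, 0.2448]
tool_rot: [-0.0, 1.0, 0.0, -0.001]
force: [-0.5, 0.0, -1.9]
finger_gap: 0.128
gripper_force: 107.7
```

Run:
```python
from h import *
go([.78,-.119,.245],np.radians(90))
im,m=snap('wrist','w15.png');print(balls(im,(235,0,400,240),200),balls(im,(235,0,400,240),180))
s,ms=snap('side','s15.png');t,mt=snap('top','t15.png')
print('jar',balls(s,(322,230,352,262),130,4),balls(s,(322,230,352,262),150,4))
p=cv2.imread('pics/s11.png');print(balls(p,(322,230,352,262),130,4),balls(p,(322,230,352,262),150,4))
```

```text
t 27.32 tcp [ 0.7186 -0.1181  0.2448] x [-1.    -0.001  0.002] y [-0.001  1.     0.001] z [-0.002  0.001 -1.   ] q [-0.32  0.66  1.12  0.    1.36 -1.89] F [-0.5  0.  -1.9] gap 0.12840094428915902 107.74643898010254
shift mm [-61.4  -1.   -0.3]
turn 0.001 q6 -1.8873543856417423
[] []
jar [(8, [351.0, 232.0]), (15, [327.0, 239.0]), (26, [333.0, 239.0]), (7, [351.0, 244.0]), (14, [350.0, 254.0]), (7, [346.0, 260.0])] []
[(177, [348.0, 250.0]), (133, [332.0, 244.0])] [(11, [351.0, 233.0]), (47, [331.0, 239.0]), (40, [350.0, 250.0]), (6, [346.0, 260.0])]
```

Request:
{"method": "drive_tool", "body": {"deltas": [[[12, 38, 0, 0], [24, 76, 0, 0], [36, 114, 0, 0], [48, 152, 0, 0], [60, 190, 0, 0]]]}}

```text
t: 27.88
tcp_pos: [0.6579, 0.0726, 0.2459]
tool_rot: [0.0, 1.0, 0.0, 0.0]
force: [-0.0, -0.5, -1.8]
finger_gap: 0.122
gripper_force: 107.8
```

Request:
{"method": "drive_tool", "body": {"deltas": [[[12, 38, 0, 0], [24, 76, 0, 0], [36, 114, 0, 0], [48, 152, 0, 0], [60, 190, 0, 0]]]}}

```text
t: 28.3
tcp_pos: [0.5979, 0.2627, 0.2461]
tool_rot: [0.0, 1.0, 0.0, 0.0]
force: [0.6, 0.4, -1.7]
finger_gap: 0.126
gripper_force: 107.8
```

Request:
{"method": "drive_tool", "body": {"deltas": [[[15, 30, 20, 0], [15, 30, 60, 0], [15, 30, 100, 0], [15, 30, 140, 0], [15, 30, 180, 0]]]}}

```text
t: 28.72
tcp_pos: [0.5839, 0.2917, 0.065]
tool_rot: [-0.001, 1.0, 0.0, 0.001]
force: [0.6, 0.6, -1.1]
finger_gap: 0.129
gripper_force: 107.8
```

Run:
```python
from h import *
go([.582,.292,.0275],np.radians(90))
s,ms=snap('side','s16.png')
p=cv2.imread('pics/s11.png')[:,:,::-1]
for n,a in(('11',p),('16',s)):
    print(n);print(a[236:262:2,324:352:2].mean(2).astype(int))
```

```text
t 28.72 tcp [0.5839 0.2917 0.065 ] x [-1.    -0.001 -0.002] y [-0.001  1.     0.   ] z [ 0.002  0.    -1.   ] q [ 0.29  0.77  1.48 -0.    0.89 -1.28] F [ 0.6  0.6 -1.1] gap 0.12910087844661472 107.79970049858093
shift mm [ 2.   0.3 37.5]
turn 0.001 q6 -1.2793317530335813
11
[[125 115 117 121 119 108  99 100  91  94  95  98 121 153]
 [155 155 157 156 158 159 157 100 103 102 102 104 120 153]
 [151 153 155 155 154 165 146  99 102 104 103 103 120 155]
 [100 113 126 143 151 172 135 103 101 102 104 104 127 155]
 [ 93  95  97  93  96 135 144 134 134 115 106 104 126 157]
 [ 95  96  96  98  96 137 144 132 135 138 136 101 124 154]
 [ 98  96  97  97  97 137 143 118 110 131 141 133 134 154]
 [ 96  96  96  98  97 135 138  94 114 132 148 145 132 154]
 [ 97  97  94  94  97 137 133  95 110 127 139 145 135 154]
 [ 98  99  98  97  96 136 144  97 104 118 128 144 148 156]
 [ 97  99  97  97  98 139 143 132 113 119 138 141 151 156]
 [ 98  99  95  98  97 140 142 132 137 139 133 144 154 157]
 [ 97  98  99  97  96 142 133 120 123 131 153 157 152 154]]
16
[[37 40 43 44 47 51 53 56 56 60 60 61 62 65]
 [36 39 42 45 48 50 53 56 56 57 59 64 66 62]
 [37 38 43 46 49 44 37 33 33 33 35 38 48 67]
 [40 42 32 32 33 33 33 33 33 34 35 35 34 32]
 [36 34 36 34 32 33 34 32 34 34 34 35 34 33]
 [34 34 35 34 34 35 33 34 35 32 34 34 33 35]
 [33 35 32 33 33 34 33 32 36 33 36 36 33 34]
 [36 34 32 33 33 34 34 33 35 32 35 34 33 35]
 [35 31 36 32 32 34 33 35 31 33 32 34 33 36]
 [33 36 36 33 36 33 33 32 33 34 35 33 34 34]
 [34 34 34 34 36 33 35 34 32 33 34 33 33 33]
 [36 34 34 35 33 33 32 33 33 33 33 31 34 37]
 [34 34 35 32 33 35 36 34 35 33 34 34 34 35]]
```

Request:
{"method": "drive_tool", "body": {"deltas": [[[2, 0, 15, 0], [2, 0, 28, 0], [2, 0, 34, 0], [2, 0, 37, 0], [2, 0, 37, 0]]]}}

```text
t: 29.18
tcp_pos: [0.5829, 0.2913, 0.0293]
tool_rot: [0.0, 1.0, 0.0, 0.001]
force: [0.6, 0.0, -0.7]
finger_gap: 0.124
gripper_force: 107.8
```

Request:
{"method": "drive_tool", "body": {"deltas": [[[0, 0, 0, 0], [0, 0, 0, 0], [0, 0, 0, 0], [0, 0, 0, 0], [0, 0, 0, 0]]], "jaw": 50, "force": 60}}

```text
t: 29.6
tcp_pos: [0.5827, 0.2915, 0.029]
tool_rot: [-0.0, 1.0, 0.0, 0.001]
force: [0.1, -0.3, 0.2]
finger_gap: 0.587
gripper_force: 0.0
```

Request:
{"method": "drive_tool", "body": {"deltas": [[[0, 0, -40, 0], [0, 0, -80, 0], [0, 0, -120, 0], [0, 0, -160, 0], [0, 0, -200, 0]]]}}

```text
t: 30.02
tcp_pos: [0.5819, 0.2912, 0.2303]
tool_rot: [-0.0, 1.0, -0.0, -0.0]
force: [-0.7, 0.3, -0.3]
finger_gap: 0.584
gripper_force: 0.0
```

Request:
{"method": "drive_tool", "body": {"deltas": [[[2, 40, 0, -0.1], [5, 80, 0, -0.115], [6, 120, 0, -0.115], [6, 120, 0, -0.115], [6, 120, 0, -0.115]]]}}

```text
t: 30.43
tcp_pos: [0.5753, 0.4135, 0.2281]
tool_rot: [-0.059, 0.998, -0.0, 0.0]
force: [-0.2, -0.4, -0.7]
finger_gap: 0.587
gripper_force: 0.0
```

Run:
```python
from h import *
s,r=st()
im,m=snap('wrist','w17.png');fins(im,m);print(balls(im,(0,0,640,300),200,60))
s,ms=snap('side','s17.png');t,_=snap('top','t17.png')
print(s[236:262:2,324:352:2].mean(2).astype(int))
```

```text
t 30.43 tcp [0.5753 0.4135 0.2281] x [-0.993 -0.119 -0.   ] y [-0.119  0.993 -0.   ] z [ 0. -0. -1.] q [ 0.47  0.65  1.2  -0.    1.29 -1.22] F [-0.2 -0.4 -0.7] gap 0.587045077624709 0.0
dark [71, 175, 48, 51, 1993] [[118.0, 210.0, 0.5932, 0.2325], [87.0, 224.0, 0.6101, 0.2024], [76.0, 224.0, 0.6114, 0.1919], [71.0, 180.0, 0.5702, 0.1903], [90.0, 175.0, 0.5638, 0.2082], [116.0, 178.0, 0.5639, 0.2318]]
dark [175, 181, 32, 50, 1362] [[205.0, 182.0, 0.5584, 0.3118], [204.0, 216.0, 0.5897, 0.3119], [186.0, 230.0, 0.605, 0.2955], [176.0, 229.0, 0.6051, 0.2862], [176.0, 185.0, 0.564, 0.286]]
dark [308, 187, 13, 51, 646] [[318.0, 237.0, 0.5973, 0.4178], [308.0, 234.0, 0.5956, 0.4083], [308.0, 187.0, 0.5522, 0.4034], [319.0, 187.0, 0.551, 0.4131]]
[(60, [298.0, 153.0])]
[[36 37 37 36 37 38 36 37 40 37 36 37 37 39]
 [39 36 35 37 38 40 38 36 37 37 37 40 38 36]
 [37 39 40 39 38 37 37 37 36 36 36 36 38 38]
 [38 38 38 38 38 35 39 38 38 39 36 37 38 36]
 [37 36 37 36 35 37 38 38 37 38 37 38 39 37]
 [37 38 38 38 36 38 37 37 37 36 37 35 38 36]
 [37 37 36 39 40 39 38 38 36 36 38 38 37 36]
 [37 40 38 35 38 36 36 38 38 36 38 36 36 38]
 [36 39 38 38 37 39 37 38 39 37 36 35 37 35]
 [38 36 40 37 35 36 34 37 35 37 38 38 38 37]
 [38 36 37 39 38 37 37 38 37 38 36 39 38 38]
 [39 38 38 36 38 36 37 38 37 39 36 37 37 39]
 [37 38 39 34 35 37 36 39 37 39 40 37 37 35]]
```

Request:
{"method": "drive_tool", "body": {"deltas": [[[1.5, -2.5, 40, 0], [1.5, -2.5, 80, 0], [1.5, -2.5, 120, 0], [1.5, -2.5, 150, 0], [1.5, -2.5, 175, 0]]]}}

```text
t: 31.0
tcp_pos: [0.5742, 0.406, 0.0504]
tool_rot: [-0.056, 0.998, -0.001, -0.002]
force: [-0.7, -0.1, -0.6]
finger_gap: 0.586
gripper_force: 0.0
```

Request:
{"method": "drive_tool", "body": {"deltas": [[[0, 0, 17, 0], [0, 0, 27, 0], [0, 0, 27, 0], [0, 0, 27, 0], [0, 0, 27, 0]]]}}

```text
t: 31.42
tcp_pos: [0.5765, 0.4088, 0.028]
tool_rot: [-0.057, 0.998, 0.001, 0.001]
force: [-0.5, 0.2, 0.6]
finger_gap: 0.584
gripper_force: 0.0
```

Request:
{"method": "drive_tool", "body": {"deltas": [[[0, 0, 0, 0], [0, 0, 0, 0], [0, 0, 0, 0], [0, 0, 0, 0], [0, 0, 0, 0]]], "jaw": 0, "force": 110}}

```text
t: 31.83
tcp_pos: [0.5758, 0.4093, 0.0279]
tool_rot: [-0.058, 0.998, 0.001, 0.001]
force: [-2.1, 0.0, 5.6]
finger_gap: 0.129
gripper_force: 107.5
```

Request:
{"method": "drive_tool", "body": {"deltas": [[[0, 0, -6, 0], [0, 0, -20, 0], [0, 0, -42, 0], [0, 0, -64, 0], [0, 0, -86, 0]]]}}

```text
t: 32.25
tcp_pos: [0.5746, 0.4083, 0.1132]
tool_rot: [-0.058, 0.998, -0.0, -0.001]
force: [0.2, 0.6, -2.0]
finger_gap: 0.121
gripper_force: 107.3
```

Request:
{"method": "drive_tool", "body": {"deltas": [[[0, 0, -24, 0], [0, 0, -52, 0], [0, 0, -82, 0], [0, 0, -112, 0], [0, 0, -132, 0]]]}}

```text
t: 32.67
tcp_pos: [0.5756, 0.409, 0.2483]
tool_rot: [-0.058, 0.998, 0.001, 0.002]
force: [0.5, 0.6, -1.2]
finger_gap: 0.124
gripper_force: 107.3
```

Request:
{"method": "drive_tool", "body": {"deltas": [[[0, 0, 0, 0.06], [0, 0, 0, 0.119], [0, 0, 0, 0.119]]]}}

```text
t: 32.92
tcp_pos: [0.5747, 0.4085, 0.2455]
tool_rot: [0.002, 1.0, 0.0, 0.0]
force: [-0.3, -0.5, -1.3]
finger_gap: 0.125
gripper_force: 107.3
```

Run:
```python
from h import *
go([.78,-.119,.245],np.radians(90))
im,m=snap('wrist','w18.png');print(balls(im,(235,0,400,250),150),balls(im,(235,0,400,250),200))
```

```text
t 32.92 tcp [0.5747 0.4085 0.2455] x [-1.     0.005 -0.001] y [0.005 1.    0.   ] z [ 0.001  0.    -1.   ] q [ 0.46  0.63  1.19 -0.    1.32 -1.11] F [-0.3 -0.5 -1.3] gap 0.12456807266903379 107.26752161979675
shift mm [-207.7 -526.5    0.6]
turn -0.005 q6 -1.1062146345150288
[(1380, [310.0, 110.0]), (1309, [279.0, 187.0]), (1362, [348.0, 192.0]), (206, [398.0, 224.0])] [(496, [309.0, 103.0]), (486, [277.0, 182.0]), (496, [347.0, 187.0]), (93, [397.0, 231.0])]
```

Request:
{"method": "drive_tool", "body": {"deltas": [[[-4, -8, 0, 0], [-12, -26, 0, 0], [-22, -50, 0, 0], [-32, -74, 0, 0], [-42, -98, 0, 0]]]}}

```text
t: 33.38
tcp_pos: [0.6168, 0.3089, 0.2437]
tool_rot: [0.001, 1.0, -0.0, -0.001]
force: [0.6, -0.0, -2.6]
finger_gap: 0.122
gripper_force: 107.3
```

Request:
{"method": "drive_tool", "body": {"deltas": [[[-10, -24, 0, 0], [-20, -48, 0, 0], [-30, -72, 0, 0], [-40, -96, 0, 0], [-50, -120, 0, 0]]]}}

```text
t: 33.8
tcp_pos: [0.6664, 0.1883, 0.2437]
tool_rot: [0.001, 1.0, -0.0, -0.001]
force: [1.1, 0.2, -2.2]
finger_gap: 0.126
gripper_force: 107.4
```

Request:
{"method": "drive_tool", "body": {"deltas": [[[-10, -24, 0, 0], [-20, -48, 0, 0], [-30, -72, 0, 0], [-40, -96, 0, 0], [-50, -120, 0, 0]]]}}

```text
t: 34.22
tcp_pos: [0.7158, 0.0681, 0.2437]
tool_rot: [0.001, 1.0, -0.0, -0.001]
force: [0.1, 1.0, -3.3]
finger_gap: 0.127
gripper_force: 107.4
```

Request:
{"method": "drive_tool", "body": {"deltas": [[[-10, -24, 0, 0], [-20, -48, 0, 0], [-30, -72, 0, 0], [-40, -96, 0, 0], [-50, -120, 0, 0]]]}}

```text
t: 34.63
tcp_pos: [0.7652, -0.0521, 0.2435]
tool_rot: [0.002, 1.0, 0.0, -0.001]
force: [-0.1, 0.0, -1.9]
finger_gap: 0.126
gripper_force: 107.3
```

Request:
{"method": "drive_tool", "body": {"deltas": [[[-8, -22, 0, 0], [-14, -42, 0, 0], [-18, -58, 0, 0], [-18, -68, 0, 0], [-18, -70, 0, 0]]]}}

```text
t: 35.05
tcp_pos: [0.7825, -0.1228, 0.2435]
tool_rot: [0.003, 1.0, -0.0, -0.001]
force: [0.5, -0.4, -3.2]
finger_gap: 0.125
gripper_force: 107.4
```

Run:
```python
from h import *
go([.78,-.119,.245],np.radians(90))
im,m=snap('wrist','w19.png');print(balls(im,(235,0,400,240),150),balls(im,(235,0,400,240),200))
```

```text
t 35.05 tcp [ 0.7825 -0.1228  0.2435] x [-1.     0.006  0.001] y [ 0.006  1.    -0.   ] z [-0.001 -0.    -1.   ] q [-0.3   0.77  0.92 -0.    1.46 -1.86] F [ 0.5 -0.4 -3.2] gap 0.1254448710621646 107.3593282699585
shift mm [ 2.5  3.8 -1.5]
turn -0.006 q6 -1.8608041102534478
[(1249, [316.0, 102.0]), (1195, [270.0, 179.0]), (153, [398.0, 218.0]), (1224, [318.0, 201.0])] [(269, [314.0, 96.0]), (254, [267.0, 174.0]), (263, [317.0, 196.0])]
```

Request:
{"method": "drive_tool", "body": {"deltas": [[[0, 2, 0, 0], [0, 2, 0, 0], [0, 2, 0, 0]]]}}

```text
t: 35.35
tcp_pos: [0.7829, -0.1162, 0.2446]
tool_rot: [0.001, 1.0, 0.0, -0.0]
force: [-0.8, 0.0, -1.7]
finger_gap: 0.128
gripper_force: 107.4
```

Request:
{"method": "drive_tool", "body": {"deltas": [[[20, 0, 0, 0], [61, 1, 0, 0], [102, 1, 0, 0], [143, 1, 0, 0], [184, 1, 0, 0]]]}}

```text
t: 35.77
tcp_pos: [0.5971, -0.115, 0.2447]
tool_rot: [0.001, 1.0, -0.0, 0.0]
force: [0.5, -0.2, -2.6]
finger_gap: 0.126
gripper_force: 107.4
```

Request:
{"method": "drive_tool", "body": {"deltas": [[[-30, 0, 0, 0], [-60, 0, 0, 0], [-90, 0, 0, 0], [-120, 0, 0, 0], [-120, 0, 0, 0]]]}}

```text
t: 36.18
tcp_pos: [0.7243, -0.1159, 0.2446]
tool_rot: [0.001, 1.0, -0.001, 0.004]
force: [0.7, -0.6, -1.9]
finger_gap: 0.125
gripper_force: 107.7
```

Request:
{"method": "drive_tool", "body": {"deltas": [[[0, 0, 0, 0], [0, 0, 0, 0], [0, 0, 0, 0]]]}}

```text
t: 36.43
tcp_pos: [0.718, -0.1161, 0.2444]
tool_rot: [0.002, 1.0, 0.0, -0.001]
force: [-0.2, 0.4, -2.2]
finger_gap: 0.127
gripper_force: 107.7
```

Run:
```python
from h import *
go([.78,-.119,.245],np.radians(90))
im,m=snap('wrist','w20.png');print(balls(im,(235,0,400,240),150),balls(im,(235,0,400,240),200))
s,ms=snap('side','s20.png');t,_=snap('top','t20.png')
print(s[236:262:2,324:352:2].mean(2).astype(int))
```

```text
t 36.43 tcp [ 0.718  -0.1161  0.2444] x [-1.     0.003  0.001] y [0.003 1.    0.   ] z [-0.001  0.    -1.   ] q [-0.31  0.66  1.13 -0.    1.35 -1.88] F [-0.2  0.4 -2.2] gap 0.126572894602361 107.68501996994019
shift mm [-62.   -2.7  -0.7]
turn -0.003 q6 -1.8811385002650869
[(1191, [297.0, 211.0]), (1224, [349.0, 211.0])] [(232, [295.0, 207.0]), (247, [348.0, 207.0])]
[[108  99 101 105 105  92  84  85  78  82  83  83 102 133]
 [134 135 138 137 138 137 135  86  87  88  88  89 104 132]
 [133 131 133 134 135 144 131  90  87  91  88  88 103 134]
 [ 86  98 108 124 132 147 122 101  86  89  90  88 111 136]
 [ 81  81  82  81  82 118 120 100 116  98  88  89 109 137]
 [ 83  81  84  83  83 118 116 103 117 118 119  86 108 136]
 [ 84  83  84  81  82 117 123 103 107 117 123 117 114 133]
 [ 83  80  81  82  84 118 110  87 105 119 120 125 113 133]
 [ 83  84  81  80  84 119 115  87 104 116 123 125 116 134]
 [ 83  84  82  83  82 117 112  84  95 106 119 122 127 137]
 [ 83  85  84  82  83 117 118  87  90 104 124 121 130 135]
 [ 81  85  82  82  83 122 123 116 120 120 114 125 133 133]
 [ 84  84  85  82  84 123 113 104 103 111 131 137 133 133]]
```

Request:
{"method": "drive_tool", "body": {"deltas": [[[-6, 0, 0, 0], [-16, 0, 0, 0], [-26, -1, 0, 0], [-36, -2, 0, 0], [-46, -2, 0, 0]]]}}

```text
t: 37.0
tcp_pos: [0.7657, -0.1194, 0.2446]
tool_rot: [0.002, 1.0, -0.0, 0.0]
force: [0.6, -0.9, -1.2]
finger_gap: 0.126
gripper_force: 107.7
```

Request:
{"method": "drive_tool", "body": {"deltas": [[[-8, 0, 0, 0], [-11, 0, 0, 0], [-11, 0, 0, 0], [-11, 0, 0, 0], [-11, 0, 0, 0]]]}}

```text
t: 37.42
tcp_pos: [0.7756, -0.1191, 0.2443]
tool_rot: [0.002, 1.0, 0.0, -0.0]
force: [-0.1, -0.6, -2.2]
finger_gap: 0.127
gripper_force: 107.7
```

Request:
{"method": "drive_tool", "body": {"deltas": [[[30, 0, 0, 0], [71, 0, 0, 0], [112, 0, 0, 0], [153, 0, 0, 0], [194, 0, 0, 0]]]}}

```text
t: 37.83
tcp_pos: [0.5796, -0.118, 0.2446]
tool_rot: [0.002, 1.0, -0.0, 0.0]
force: [-0.6, -1.1, -1.1]
finger_gap: 0.124
gripper_force: 107.7
```

Request:
{"method": "drive_tool", "body": {"deltas": [[[-38, 0, 0, 0], [-76, 0, 0, 0], [-114, 0, 0, 0], [-148, 0, 0, 0], [-148, 0, 0, 0]]]}}

```text
t: 38.25
tcp_pos: [0.7356, -0.1193, 0.2443]
tool_rot: [0.001, 1.0, -0.001, 0.004]
force: [1.2, 0.1, -2.2]
finger_gap: 0.128
gripper_force: 108.0
```

Request:
{"method": "drive_tool", "body": {"deltas": [[[0, 0, 0, 0], [0, 0, 0, 0], [0, 0, 0, 0]]]}}

```text
t: 38.5
tcp_pos: [0.7287, -0.1188, 0.2445]
tool_rot: [0.002, 1.0, 0.0, -0.001]
force: [-0.3, 0.0, -1.8]
finger_gap: 0.125
gripper_force: 108.0
```

Run:
```python
from h import *
go([.78,-.119,.245],np.radians(90))
im,m=snap('wrist','w21.png');print(balls(im,(235,0,400,240),150),balls(im,(235,0,400,240),200))
s,ms=snap('side','s21.png');t,_=snap('top','t21.png')
print(s[236:262:2,324:352:2].mean(2).astype(int))
```

```text
t 38.5 tcp [ 0.7287 -0.1188  0.2445] x [-1.     0.004  0.001] y [0.004 1.    0.   ] z [-0.001  0.    -1.   ] q [-0.31  0.68  1.09 -0.    1.37 -1.88] F [-0.3  0.  -1.8] gap 0.1251025370640416 107.97205567359924
shift mm [-51.3   0.   -0.6]
turn -0.004 q6 -1.879179257263746
[(68, [397.0, 231.0])] []
[[106  97 101 105 103  92  85  84  78  81  82  81 104 131]
 [133 135 135 137 138 137 137  87  87  88  88  88 102 134]
 [131 134 134 135 134 145 127  88  87  93  91  87 104 135]
 [ 86  97 110 125 131 151 121  80  96 112 119  90 111 136]
 [ 83  80  82  83  84 118 119  79  90 110 125 100 110 136]
 [ 83  82  82  82  82 118 125  81  88 103 114  99 109 137]
 [ 82  84  84  83  82 116 124  92 101  98 109 117 114 135]
 [ 81  82  81  83  81 116 110  91 107 123 122 128 115 131]
 [ 84  82  82  82  82 119 113  89 108 116 122 124 116 135]
 [ 82  84  83  83  80 119 116  84  97 107 122 125 128 136]
 [ 84  83  84  83  83 120 120  91  94 117 123 122 133 136]
 [ 82  84  84  82  84 123 125 114 117 122 113 124 135 136]
 [ 85  84  83  84  85 122 113 105 107 111 134 135 132 132]]
```

Request:
{"method": "drive_tool", "body": {"deltas": [[[10, 38, 0, 0], [20, 78, 0, 0], [30, 118, 0, 0], [40, 158, 0, 0], [50, 198, 0, 0]]]}}

```text
t: 39.07
tcp_pos: [0.6797, 0.0806, 0.245]
tool_rot: [0.002, 1.0, -0.0, 0.0]
force: [0.8, 0.1, -1.4]
finger_gap: 0.123
gripper_force: 107.9
```

Request:
{"method": "drive_tool", "body": {"deltas": [[[10, 40, 0, 0], [20, 80, 0, 0], [30, 120, 0, 0], [40, 160, 0, 0], [50, 200, 0, 0]]]}}

```text
t: 39.48
tcp_pos: [0.6305, 0.281, 0.2451]
tool_rot: [0.002, 1.0, 0.0, 0.0]
force: [0.9, 0.1, -0.8]
finger_gap: 0.13
gripper_force: 107.9
```

Request:
{"method": "drive_tool", "body": {"deltas": [[[10, 40, 0, 0], [20, 80, 0, 0], [30, 110, 0, 0], [40, 130, 0, 0], [48, 130, 0, 0]]]}}

```text
t: 39.9
tcp_pos: [0.582, 0.4143, 0.2446]
tool_rot: [-0.0, 1.0, 0.001, 0.0]
force: [0.5, 1.1, -0.4]
finger_gap: 0.124
gripper_force: 107.9
```

Request:
{"method": "drive_tool", "body": {"deltas": [[[0, 0, 40, 0], [0, 0, 80, 0], [0, 0, 120, 0], [0, 0, 160, 0], [0, 0, 180, 0]]]}}

```text
t: 40.32
tcp_pos: [0.5809, 0.4069, 0.0594]
tool_rot: [0.002, 1.0, -0.002, -0.004]
force: [-0.7, -1.0, -2.0]
finger_gap: 0.123
gripper_force: 108.0
```

Run:
```python
from h import *
go([.58,.409,.0285],np.radians(90))
```

```text
t 40.32 tcp [0.5809 0.4069 0.0594] x [-1.     0.004  0.007] y [ 0.004  1.    -0.004] z [-0.007 -0.004 -1.   ] q [ 0.45  0.84  1.31 -0.    1.   -1.11] F [-0.7 -1.  -2. ] gap 0.12311539863460239 108.00901293754578
shift mm [ 0.7  2.2 30.9]
turn -0.004 q6 -1.111900235229293
```

Request:
{"method": "drive_tool", "body": {"deltas": [[[0, 1, 15, 0], [0, 1, 28, 0], [0, 1, 33, 0], [0, 1, 35, 0], [0, 1, 35, 0]]]}}

```text
t: 40.73
tcp_pos: [0.585, 0.4109, 0.0304]
tool_rot: [0.002, 1.0, 0.0, 0.001]
force: [0.2, -0.4, -1.8]
finger_gap: 0.124
gripper_force: 108.0
```

Request:
{"method": "drive_tool", "body": {"deltas": [[[0, 0, 0, 0], [0, 0, 0, 0], [0, 0, 0, 0], [0, 0, 0, 0], [0, 0, 0, 0]]], "jaw": 50, "force": 60}}

```text
t: 41.15
tcp_pos: [0.5844, 0.4109, 0.0301]
tool_rot: [0.002, 1.0, 0.0, 0.001]
force: [-0.5, 0.5, -0.3]
finger_gap: 0.584
gripper_force: 0.0
```

Request:
{"method": "drive_tool", "body": {"deltas": [[[0, 0, -40, 0], [0, 0, -80, 0], [0, 0, -120, 0], [0, 0, -160, 0], [0, 0, -200, 0]]]}}

```text
t: 41.57
tcp_pos: [0.5838, 0.4105, 0.2314]
tool_rot: [0.002, 1.0, -0.0, -0.0]
force: [0.1, 0.8, -0.8]
finger_gap: 0.581
gripper_force: 0.0
```

Run:
```python
from h import *
s,r=st();m=vision.camera_model('wrist');c=ray(m,[[0,0]])[0];off=c-s['tcp_pos']
m2=dict(m);Rm=cv2.Rodrigues(np.array(m['rvec'],float))[0];c2=np.array([.7864,.1259,.2438])+off
m2['tvec']=-Rm@c2
im=cv2.imread('pics/w11.png')
for p in([69,112],[126,196]):
    y,x=p[1],p[0];print(im[y-12:y+12:4,x-12:x+12:4].min(2).tolist())
print(onz(m2,[[69,112],[126,196]],.011).round(3), 'redcap',onz(m2,[[(507-440)*1.778,(398-330)*1.778]],.085).round(3))
mt=vision.camera_model('top');b=onz(m2,[[69,112],[126,196]],.011);print(proj(mt,b).round(0))
t,_=snap('top','t22.png');t0=cv2.imread('pics/top0.png')[:,:,::-1]
d=t.astype(int)-t0;mk=((np.abs(d).max(2)>28)).astype(np.uint8);mk[:120]=0;mk[330:]=0
N,_,S,C=cv2.connectedComponentsWithStats(mk)
for i in range(1,N):
    if S[i,4]>8: print(S[i].tolist(),onz(mt,[C[i]],.011)[0].round(3),t[int(C[i][1]),int(C[i][0])])
```

```text
t 41.57 tcp [0.5838 0.4105 0.2314] x [-1.     0.004  0.   ] y [ 0.004  1.    -0.   ] z [-0. -0. -1.] q [ 0.46  0.65  1.18  0.    1.3  -1.11] F [ 0.1  0.8 -0.8] gap 0.5811396356500316 0.0
[[192, 196, 198, 195, 201, 194], [190, 218, 211, 193, 162, 185], [198, 213, 212, 184, 157, 119], [200, 186, 179, 157, 135, 108], [208, 147, 144, 127, 110, 99], [195, 200, 106, 109, 102, 90]]
[[202, 206, 195, 193, 200, 196], [207, 197, 205, 200, 168, 183], [202, 207, 225, 212, 175, 136], [197, 198, 202, 192, 162, 122], [193, 163, 170, 156, 131, 106], [218, 203, 122, 116, 104, 115]]
[[ 0.692 -0.131  0.011]
 [ 0.781 -0.084  0.011]] redcap [[ 0.704 -0.038  0.085]]
[[358. 204.]
 [342. 173.]]
[30, 163, 125, 167, 12189] [0.53  0.622 0.011] [35 42 50]
[338, 169, 4, 5, 9] [ 0.788 -0.074  0.011] [79 80 77]
[30, 189, 5, 7, 11] [0.695 0.804 0.011] [37 41 46]
[354, 199, 7, 5, 13] [ 0.701 -0.127  0.011] [70 72 69]
[159, 225, 10, 11, 42] [0.603 0.418 0.011] [1 2 3]
[203, 227, 8, 4, 10] [0.607 0.297 0.011] [20 20 21]
[237, 226, 14, 18, 199] [0.592 0.192 0.011] [9 8 9]
[201, 238, 9, 7, 21] [0.565 0.303 0.011] [15 16 
[... 493 characters left out ...]
[250, 251, 5, 26, 48] [0.521 0.165 0.011] [53 56 55]
[158, 253, 5, 4, 15] [0.527 0.426 0.011] [87 91 89]
[168, 253, 5, 4, 13] [0.527 0.396 0.011] [87 92 91]
[388, 252, 6, 7, 22] [ 0.546 -0.227  0.011] [88 92 90]
[177, 254, 4, 33, 47] [0.484 0.369 0.011] [65 68 72]
[208, 254, 5, 4, 15] [0.529 0.284 0.011] [89 94 92]
[173, 259, 4, 19, 44] [0.492 0.381 0.011] [45 48 47]
[213, 259, 5, 19, 42] [0.495 0.268 0.011] [92 96 95]
[445, 261, 34, 28, 653] [ 0.494 -0.43   0.011] [47 26  4]
[385, 262, 31, 29, 241] [ 0.48  -0.256  0.011] [31 30 32]
[164, 265, 5, 4, 17] [0.494 0.406 0.011] [88 93 91]
[243, 264, 5, 3, 11] [0.506 0.185 0.011] [89 93 92]
[358, 276, 22, 17, 242] [ 0.461 -0.169  0.011] [47 49 53]
```

Request:
{"method": "drive_tool", "body": {"deltas": [[[-14, -38, -4, 0], [-28, -76, -8, 0], [-42, -114, -12, 0], [-56, -152, -16, 0], [-70, -190, -20, 0]]]}}

```text
t: 42.03
tcp_pos: [0.6535, 0.2188, 0.2496]
tool_rot: [0.002, 1.0, 0.0, 0.0]
force: [1.1, -0.0, -0.2]
finger_gap: 0.584
gripper_force: 0.0
```

Request:
{"method": "drive_tool", "body": {"deltas": [[[-14, -38, 0, 0], [-28, -76, 0, 0], [-42, -114, 0, 0], [-56, -152, 0, 0], [-70, -190, 0, 0]]]}}

```text
t: 42.45
tcp_pos: [0.7229, 0.0282, 0.2493]
tool_rot: [0.002, 1.0, 0.0, 0.0]
force: [0.3, 0.0, -0.2]
finger_gap: 0.588
gripper_force: 0.0
```

Request:
{"method": "drive_tool", "body": {"deltas": [[[-14, -38, 0, 0], [-26, -80, 0, 0], [-26, -100, 0, 0], [-26, -100, 0, 0], [-26, -100, 0, 0]]]}}

```text
t: 42.87
tcp_pos: [0.748, -0.0718, 0.2487]
tool_rot: [0.003, 1.0, 0.0, -0.0]
force: [-0.9, 0.1, -0.6]
finger_gap: 0.583
gripper_force: 0.0
```

Run:
```python
from h import *
s,r=st();im,m=snap('wrist','w23.png');sd,ms=snap('side','s23.png')
pr=proj(m,[[.70,-.129,.011],[.788,-.08,.011],[.706,-.043,.085]]).round(0);print(pr)
# ball candidates by hough near predictions
g=cv2.medianBlur(cv2.cvtColor(im,cv2.COLOR_RGB2GRAY),3)
for p in pr[:2]:
    x,y=int(p[0]),int(p[1]);x0,y0=max(x-50,0),max(y-50,0)
    c=cv2.HoughCircles(g[y0:y+50,x0:x+50],cv2.HOUGH_GRADIENT,1,15,param1=80,param2=12,minRadius=8,maxRadius=20)
    if c is not None:
        q=c[0][:3,:2]+[x0,y0];print(np.c_[q,c[0][:3,2],onz(m,q,.011)[:,:2].round(4)].tolist())
# grey box mask in wrist
mk=((np.abs(im.max(2).astype(int)-im.min(2))<20)&(im.max(2)<125)&(im.max(2)>50)).astype(np.uint8)
x,y=pr[1].astype(int);print('strip below ball B',im[y-20:min(y+90,480):6,x].max(1).tolist())
# s1: side-view box
b=cv2.imread('pics/side0.png')[195:265,180:245];mk=(b.max(2)<110).astype(np.uint8);N,L,S,C=cv2.connectedComponentsWithStats(mk);i=S[1:,4].argmax()+1
k=cv2.findNonZero((L==i).astype(np.uint8));ap=cv2.approxPolyDP(cv2.convexHull(k),2,True).reshape(-1,2)+[180,195];print('box side hull',ap.tolist())
t=cv2.imread('pics/top0.png')[125:180,325:390];mk=(t.max(2)<100).astype(np.uint8);N,L,S,C=cv2.connectedComponentsWithStats(mk);i=S[1:,4].argmax()+1
k=cv2.findNonZero((L==i).astype(np.uint8));ap=cv2.approxPolyDP(cv2.convexHull(k),2,True).reshape(-1,2)+[325,125];print('box top hull',ap.tolist(),onz(vision.camera_model('top'),ap,0)[:,:2].round(3).tolist())
```

```text
t 42.87 tcp [ 0.748  -0.0718  0.2487] x [-1.     0.007  0.001] y [0.007 1.    0.001] z [-0.001  0.001 -1.   ] q [-0.24  0.7   1.05  0.    1.4  -1.81] F [-0.9  0.1 -0.6] gap 0.5830018019175602 0.0
[[262. 155.]
 [309. 234.]
 [349. 167.]]
[[259.5, 150.5, 10.600000381469727, 0.6952, -0.1315]]
[[305.5, 227.5, 8.800000190734863, 0.7808, -0.0838]]
strip below ball B [168, 171, 182, 160, 102, 89, 89, 87, 94, 96, 95, 94, 94, 94, 93, 94, 94, 93, 93]
box side hull [[235, 206], [238, 228], [226, 258], [216, 260], [190, 256], [186, 235], [202, 203]]
box top hull [[376, 169], [333, 168], [334, 133], [379, 134], [380, 158]] [[0.8, -0.184], [0.798, -0.057], [0.904, -0.057], [0.907, -0.191], [0.833, -0.195]]
```

Request:
{"method": "drive_tool", "body": {"deltas": [[[20, -22, 0, 0], [40, -45, 0, 0], [53, -60, 0, 0.12], [53, -60, 0, 0.24], [53, -60, 0, 0.36]]]}}

```text
t: 43.38
tcp_pos: [0.6942, -0.1285, 0.2499]
tool_rot: [0.183, 0.983, 0.0, -0.0]
force: [-0.2, 0.3, 0.3]
finger_gap: 0.586
gripper_force: 0.0
```

Request:
{"method": "drive_tool", "body": {"deltas": [[[0, 0, 0, 0.12], [0, 0, 0, 0.24], [0, 0, 0, 0.36], [0, 0, 0, 0.48], [0, 0, 0, 0.6]]]}}

```text
t: 43.8
tcp_pos: [0.695, -0.127, 0.2496]
tool_rot: [0.465, 0.885, 0.0, -0.0]
force: [0.3, 0.7, 0.4]
finger_gap: 0.589
gripper_force: 0.0
```

Request:
{"method": "drive_tool", "body": {"deltas": [[[0, 0, 0, 0.12], [0, 0, 0, 0.24], [0, 0, 0, 0.36], [0, 0, 0, 0.48], [0, 0, 0, 0.61]]]}}

```text
t: 44.22
tcp_pos: [0.6951, -0.127, 0.2496]
tool_rot: [0.707, 0.707, 0.0, -0.0]
force: [-0.4, 0.8, 0.3]
finger_gap: 0.584
gripper_force: 0.0
```

Run:
```python
from h import *
go([.695,-.1315,.005],0);im,m=snap('wrist','w24.png')
pr=proj(m,[[.695,-.1315,.011],[.781,-.084,.011]]);print(pr)
g=cv2.medianBlur(cv2.cvtColor(im,cv2.COLOR_RGB2GRAY),3)
for p in pr:
    x,y=int(p[0]),int(p[1]);x0,y0=max(x-30,0),max(y-30,0)
    c=cv2.HoughCircles(g[y0:y+30,x0:x+30],cv2.HOUGH_GRADIENT,1,15,param1=80,param2=12,minRadius=8,maxRadius=20)
    if c is not None:
        q=c[0][:3,:2]+[x0,y0];print(np.c_[q,c[0][:3,2],onz(m,q,.011)[:,:2].round(4)].tolist())
ms=vision.camera_model('side');mt=vision.camera_model('top')
print(tri(mt,[[334,133]],ms,[[186,235]]),tri(mt,[[334.5,158.5]],ms,[[224,237]]))
for z in(0,.05,.06,.07,.08): print(z,proj(ms,[[.80,-.057,z],[.9,-.057,z]]).round(0).tolist(),proj(mt,[[.8,-.057,z]]).round(0).tolist())
```

```text
t 44.22 tcp [ 0.6951 -0.127   0.2496] x [0.001 1.    0.   ] y [ 1.    -0.001  0.   ] z [ 0.  0. -1.] q [-0.34  0.63  1.19  0.    1.33 -0.34] F [-0.4  0.8  0.3] gap 0.5840217099300513 0.0
shift mm [-4.600e+00 -1.000e-01  2.446e+02]
turn -0.001 q6 -0.3379502150401833
[[315.17584254 202.59899361]
 [394.90262584 159.16311932]]
[[316.5, 202.5, 9.399999618530273, 0.6965, -0.1314]]
[[397.5, 156.5, 9.600000381469727, 0.7836, -0.0812]]
[[ 0.87914363 -0.05312391  0.07691065  0.00460883]] [[ 0.79530609 -0.05675099  0.0836127   0.01203797]]
0 [[224.0, 261.0], [184.0, 256.0]] [[333.0, 167.0]]
0.05 [[221.0, 246.0], [181.0, 241.0]] [[334.0, 162.0]]
0.06 [[221.0, 243.0], [180.0, 238.0]] [[334.0, 161.0]]
0.07 [[220.0, 240.0], [180.0, 235.0]] [[334.0, 160.0]]
0.08 [[220.0, 237.0], [179.0, 232.0]] [[335.0, 159.0]]
```

Request:
{"method": "drive_tool", "body": {"deltas": [[[-2, 0.5, 40, 0], [-4.5, 1, 80, 0], [-4.5, 1, 120, 0], [-4.5, 1, 160, 0], [-4.5, 1, 195, 0]]]}}

```text
t: 44.68
tcp_pos: [0.6954, -0.1319, 0.0523]
tool_rot: [0.705, 0.71, -0.0, -0.001]
force: [-0.3, -0.5, -0.2]
finger_gap: 0.587
gripper_force: 0.0
```

Request:
{"method": "drive_tool", "body": {"deltas": [[[0, 0, 25, 0], [0, 0, 40, 0], [0, 0, 47, 0], [0, 0, 47, 0], [0, 0, 47, 0]]]}}

```text
t: 45.1
tcp_pos: [0.6973, -0.134, 0.0087]
tool_rot: [0.706, 0.708, 0.001, 0.001]
force: [0.1, -0.5, 0.7]
finger_gap: 0.586
gripper_force: 0.0
```

Run:
```python
from h import *
s,r=st();go([.6965,-.1314,.003])
m=vision.camera_model('wrist');c=ray(m,[[0,0]])[0];off=r.T@(c-s['tcp_pos'])
Rc=cv2.Rodrigues(np.array(m['rvec'],float))[0]@r  # cam from tool
r23=R.from_quat([.003,1,0,0]).as_matrix();c2=np.array([.748,-.0718,.2487])+r23@off
Rm=Rc@r23.T;m2=dict(m);m2['rvec']=cv2.Rodrigues(Rm)[0];m2['tvec']=-Rm@c2
print('check ball',onz(m2,[[259.5,150.5],[305.5,227.5]],.011))
im=cv2.imread('pics/w23.png');
for x in(300,330,350): print(x,im[215:290:2,x].max(1).tolist())
for z in(0,.06,.07,.08): print(z,proj(m2,[[.80,-.09,z],[.795,-.09,z]]).round(1).tolist())
```

```text
t 45.1 tcp [ 0.6973 -0.134   0.0087] x [-0.003  1.    -0.001] y [1.    0.003 0.002] z [ 0.002 -0.001 -1.   ] q [-0.35  0.91  1.33  0.    0.9  -0.35] F [ 0.1 -0.5  0.7] gap 0.585649958526779 0.0
t 45.1 tcp [ 0.6973 -0.134   0.0087] x [-0.003  1.    -0.001] y [1.    0.003 0.002] z [ 0.002 -0.001 -1.   ] q [-0.35  0.91  1.33  0.    0.9  -0.35] F [ 0.1 -0.5  0.7] gap 0.585649958526779 0.0
shift mm [ 2.6 -0.8  5.7]
check ball [[ 0.69539408 -0.13090752  0.011     ]
 [ 0.78097688 -0.08310086  0.011     ]]
300 [178, 166, 172, 178, 179, 164, 173, 169, 160, 146, 124, 130, 81, 88, 88, 87, 91, 87, 87, 87, 89, 99, 120, 102, 92, 95, 94, 92, 95, 97, 96, 94, 96, 95, 95, 93, 92, 94]
330 [165, 164, 165, 172, 175, 170, 173, 171, 180, 179, 168, 176, 178, 160, 97, 46, 56, 61, 67, 68, 74, 74, 99, 84, 81, 79, 77, 82, 78, 80, 77, 78, 78, 78, 79, 79, 78, 79]
350 [184, 181, 174, 172, 176, 174, 176, 173, 173, 181, 173, 173, 172, 176, 180, 177, 176, 173, 170, 179, 184, 173, 181, 184, 184, 174, 175, 174, 178, 176, 171, 167, 174, 173, 175, 171, 176, 177]
0 [[300.2, 240.6], [300.1, 236.5]]
0.06 [[297.6, 258.5], [297.5, 253.9]]
0.07 [[297.1, 262.1], [297.0, 257.3]]
0.08 [[296.6, 265.8], [296.4, 261.0]]
```

Request:
{"method": "drive_tool", "body": {"deltas": [[[1.5, 0, 3, 0], [1.5, 0, 4, 0], [1.5, 0, 4, 0]]]}}

```text
t: 45.35
tcp_pos: [0.6968, -0.1329, 0.0047]
tool_rot: [0.706, 0.708, 0.0, 0.001]
force: [0.2, -0.4, 0.1]
finger_gap: 0.582
gripper_force: 0.0
```

Request:
{"method": "drive_tool", "body": {"deltas": [[[0, 0, 0, 0], [0, 0, 0, 0], [0, 0, 0, 0], [0, 0, 0, 0], [0, 0, 0, 0]]], "jaw": 10, "force": 30}}

```text
t: 45.77
tcp_pos: [0.6962, -0.1329, 0.0039]
tool_rot: [0.706, 0.708, 0.0, 0.0]
force: [-0.9, -0.1, 3.5]
finger_gap: 0.23
gripper_force: 29.3
```

Request:
{"method": "drive_tool", "body": {"deltas": [[[0, 0, 0, 0], [0, 0, -15, 0], [0, 0, -45, 0], [0, 0, -80, 0], [0, 0, -115, 0]]]}}

```text
t: 46.18
tcp_pos: [0.6954, -0.1325, 0.1192]
tool_rot: [0.706, 0.708, -0.0, -0.001]
force: [0.8, 0.4, 0.2]
finger_gap: 0.23
gripper_force: 29.4
```

Request:
{"method": "drive_tool", "body": {"deltas": [[[0, 0, -35, 0], [0, 0, -70, 0], [0, 0, -100, 0], [0, 0, -110, 0], [0, 0, -110, 0]]]}}

```text
t: 46.6
tcp_pos: [0.6981, -0.1334, 0.2332]
tool_rot: [0.706, 0.708, 0.002, 0.004]
force: [0.2, -0.6, 0.1]
finger_gap: 0.228
gripper_force: 29.4
```

Run:
```python
from h import *
go([.534,-.119,.20],0)
```

```text
t 46.6 tcp [ 0.6981 -0.1334  0.2332] x [-0.002  1.    -0.003] y [1.    0.002 0.008] z [ 0.008 -0.003 -1.   ] q [-0.35  0.64  1.2   0.    1.29 -0.35] F [ 0.2 -0.6  0.1] gap 0.22752758320905603 29.394038915634155
shift mm [  14.8 -164.3   31.8]
turn 0.002 q6 -0.34775122623123594
```

Request:
{"method": "drive_tool", "body": {"deltas": [[[3, -35, 0, 0], [6, -75, 0, 0], [10, -115, 0, 0], [14, -150, 0, 0], [14, -163, 0, 0]]]}}

```text
t: 47.02
tcp_pos: [0.5255, -0.1163, 0.2255]
tool_rot: [0.706, 0.708, -0.002, -0.006]
force: [-1.1, -0.0, -0.8]
finger_gap: 0.23
gripper_force: 29.5
```

Request:
{"method": "drive_tool", "body": {"deltas": [[[0, 0, 25, 0], [0, 0, 50, 0], [0, 0, 60, 0], [0, 0, 60, 0], [0, 0, 60, 0]]]}}

```text
t: 47.43
tcp_pos: [0.5323, -0.1188, 0.1671]
tool_rot: [0.706, 0.708, -0.001, -0.002]
force: [0.7, -0.1, -0.0]
finger_gap: 0.232
gripper_force: 29.5
```

Request:
{"method": "drive_tool", "body": {"deltas": [[[0, 0, 0, 0], [0, 0, 0, 0], [0, 0, 0, 0], [0, 0, 0, 0], [0, 0, 0, 0]]], "jaw": 40}}

```text
t: 47.85
tcp_pos: [0.5334, -0.1192, 0.169]
tool_rot: [0.706, 0.708, 0.0, 0.001]
force: [0.1, -0.5, 1.7]
finger_gap: 0.468
gripper_force: 0.0
```

Request:
{"method": "drive_tool", "body": {"deltas": [[[0, 0, -30, 0], [0, 0, -60, 0], [0, 35, -75, -0.1], [0, 75, -75, -0.2], [0, 115, -75, -0.32]]]}}

```text
t: 48.27
tcp_pos: [0.6498, -0.1191, 0.2462]
tool_rot: [0.583, 0.813, 0.001, 0.002]
force: [0.1, -1.2, -1.4]
finger_gap: 0.469
gripper_force: 0.0
```

Request:
{"method": "drive_tool", "body": {"deltas": [[[0, 0, 0, -0.12], [0, 0, 0, -0.24], [0, 0, 0, -0.36], [0, 0, 0, -0.48], [0, 0, 0, -0.6]]]}}

```text
t: 48.68
tcp_pos: [0.648, -0.1187, 0.2433]
tool_rot: [0.316, 0.949, -0.0, -0.0]
force: [0.3, 0.6, -1.0]
finger_gap: 0.468
gripper_force: 0.0
```

Request:
{"method": "drive_tool", "body": {"deltas": [[[0, 0, 0, -0.12], [0, 0, 0, -0.24], [0, 0, 0, -0.36], [0, 0, 0, -0.48], [0, 0, 0, -0.6]]]}}

```text
t: 49.1
tcp_pos: [0.6479, -0.1188, 0.2435]
tool_rot: [0.021, 1.0, -0.0, 0.0]
force: [-0.0, -0.5, 0.1]
finger_gap: 0.464
gripper_force: 0.0
```

Run:
```python
from h import *
go([.776,-.083,.245],np.radians(90));im,m=snap('wrist','w25.png')
pr=proj(m,[[.782,-.083,.011]]);print(pr)
g=cv2.medianBlur(cv2.cvtColor(im,cv2.COLOR_RGB2GRAY),3)
for p in pr:
    x,y=int(p[0]),int(p[1]);x0,y0=max(x-40,0),max(y-40,0)
    c=cv2.HoughCircles(g[y0:y+40,x0:x+40],cv2.HOUGH_GRADIENT,1,15,param1=80,param2=12,minRadius=8,maxRadius=20)
    if c is not None:
        q=c[0][:3,:2]+[x0,y0];print(np.c_[q,c[0][:3,2],onz(m,q,.011)[:,:2].round(4)].tolist())
```

```text
t 49.1 tcp [ 0.6479 -0.1188  0.2435] x [-0.999  0.043 -0.   ] y [ 0.043  0.999 -0.   ] z [ 0. -0. -1.] q [-0.35  0.56  1.33 -0.    1.25 -1.88] F [-0.  -0.5  0.1] gap 0.4641616659166191 0.0
shift mm [-126.4   41.3   -1.5]
turn -0.043 q6 -1.87863115659803
[[350.65221861 308.24458112]]
[[351.5, 308.5, 9.100000381469727, 0.7824, -0.082]]
```

Request:
{"method": "drive_tool", "body": {"deltas": [[[-35, 12, 0, 0.1], [-75, 26, 0, 0.2], [-115, 39, 0, 0.218], [-126.5, 42, 0, 0.218], [-126.5, 42, 0, 0.218]]], "jaw": 33}}

```text
t: 49.57
tcp_pos: [0.7792, -0.0816, 0.2422]
tool_rot: [0.133, 0.991, 0.0, 0.001]
force: [-0.2, -1.2, -0.9]
finger_gap: 0.386
gripper_force: 0.0
```

Request:
{"method": "drive_tool", "body": {"deltas": [[[0, 0, 35, 0], [0, 0, 70, 0], [0, 0, 105, 0], [0, 0, 125, 0], [0, 0, 125, 0]]]}}

```text
t: 49.98
tcp_pos: [0.7708, -0.0824, 0.1113]
tool_rot: [0.134, 0.991, 0.001, -0.007]
force: [-1.4, -0.8, -1.4]
finger_gap: 0.383
gripper_force: 0.0
```

Run:
```python
from h import *
go([.7765,-.0825,.0045],np.radians(75))
```

```text
t 49.98 tcp [ 0.7708 -0.0824  0.1113] x [-0.964  0.266  0.014] y [ 0.266  0.964 -0.001] z [-0.014  0.003 -1.   ] q [-0.25  0.86  1.08 -0.    1.22 -1.55] F [-1.4 -0.8 -1.4] gap 0.38337800377789205 0.0
shift mm [ -7.    1.5 106.7]
turn -0.007 q6 -1.551820756856085
```

Request:
{"method": "drive_tool", "body": {"deltas": [[[0, 0, 0, 0], [0, 0, 10, 0], [0, 0, 30, 0], [0, 0, 50, 0], [0, 0, 70, 0]]]}}

```text
t: 50.4
tcp_pos: [0.7784, -0.0838, 0.0512]
tool_rot: [0.133, 0.991, -0.0, 0.003]
force: [-0.2, 0.5, -0.3]
finger_gap: 0.384
gripper_force: 0.0
```

Request:
{"method": "drive_tool", "body": {"deltas": [[[0, 0, 10, 0], [0, 0, 20, 0], [0, 0, 25, 0], [0, 0, 25, 0], [0, 0, 25, 0]]]}}

```text
t: 50.82
tcp_pos: [0.7753, -0.0831, 0.0234]
tool_rot: [0.133, 0.991, -0.0, -0.001]
force: [-4.6, 0.2, -1.3]
finger_gap: 0.386
gripper_force: 0.0
```

Run:
```python
from h import *
go([.7765,-.0825,.0045],np.radians(75))
```

```text
t 50.82 tcp [ 0.7753 -0.0831  0.0234] x [-0.965  0.263  0.003] y [ 0.263  0.965 -0.001] z [-0.003  0.    -1.   ] q [-0.25  0.97  1.11 -0.    1.07 -1.55] F [-4.6  0.2 -1.3] gap 0.3859747918669204 0.0
shift mm [-1.1  0.9 18.9]
turn -0.005 q6 -1.5532831938939244
```

Request:
{"method": "drive_tool", "body": {"deltas": [[[2, 0, 0, 0], [2, 0, 6, 0], [2, 0, 12, 0], [2, 0, 17, 0], [2, 0, 18, 0]]]}}

```text
t: 51.23
tcp_pos: [0.7746, -0.0826, 0.0057]
tool_rot: [0.133, 0.991, 0.0, 0.0]
force: [-6.0, 0.1, 7.9]
finger_gap: 0.391
gripper_force: 0.0
```

Request:
{"method": "drive_tool", "body": {"deltas": [[[0, 0, 0, 0], [0, 0, 0, 0], [0, 0, 0, 0], [0, 0, 0, 0], [0, 0, 0, 0]]], "jaw": 10, "force": 30}}

```text
t: 51.65
tcp_pos: [0.7747, -0.0826, 0.0056]
tool_rot: [0.133, 0.991, -0.0, 0.0]
force: [-4.3, -0.5, 5.1]
finger_gap: 0.225
gripper_force: 29.8
```

Request:
{"method": "drive_tool", "body": {"deltas": [[[2, 0, -5, 0], [3, 0, -20, 0], [3, 0, -50, 0], [3, 0, -85, 0], [3, 0, -120, 0]]]}}

```text
t: 52.07
tcp_pos: [0.7717, -0.0816, 0.1264]
tool_rot: [0.133, 0.991, 0.0, 0.0]
force: [0.5, -1.2, 0.8]
finger_gap: 0.231
gripper_force: 29.5
```

Request:
{"method": "drive_tool", "body": {"deltas": [[[0, 0, -35, 0], [0, 0, -70, 0], [0, 0, -100, 0], [0, 0, -112, 0], [0, 0, -112, 0]]]}}

```text
t: 52.48
tcp_pos: [0.7743, -0.0822, 0.2433]
tool_rot: [0.133, 0.991, -0.001, 0.005]
force: [0.1, -0.5, 0.6]
finger_gap: 0.23
gripper_force: 29.5
```

Run:
```python
from h import *
go([.534,-.119,.17],np.radians(90))
```

```text
t 52.48 tcp [ 0.7743 -0.0822  0.2433] x [-0.965  0.263 -0.011] y [0.263 0.965 0.   ] z [ 0.011 -0.003 -1.   ] q [-0.25  0.74  0.98  0.    1.42 -1.55] F [ 0.1 -0.5  0.6] gap 0.22987775652680276 29.457616209983826
shift mm [222.9 -98.8  70.8]
turn -0.267 q6 -1.5530600210915126
```

Request:
{"method": "drive_tool", "body": {"deltas": [[[36, -16, 0, 0], [73, -32, 0, 0], [110, -49, 0, 0], [147, -65, 0, 0], [184, -82, 0, 0]]]}}

```text
t: 52.9
tcp_pos: [0.5691, -0.1116, 0.2345]
tool_rot: [0.133, 0.991, 0.001, -0.002]
force: [0.4, -0.3, -0.6]
finger_gap: 0.228
gripper_force: 29.5
```

Request:
{"method": "drive_tool", "body": {"deltas": [[[36, -16, 0, 0], [36, -16, 0, 0], [36, -16, 35, 0], [36, -16, 68, 0], [36, -16, 68, 0]]]}}

```text
t: 53.32
tcp_pos: [0.5281, -0.1162, 0.1626]
tool_rot: [0.133, 0.991, 0.002, -0.007]
force: [-0.4, 0.7, -0.4]
finger_gap: 0.228
gripper_force: 29.5
```

Request:
{"method": "drive_tool", "body": {"deltas": [[[0, 0, 0, 0], [0, 0, 0, 0], [0, 0, 0, 0], [0, 0, 0, 0], [0, 0, 0, 0]]], "jaw": 40}}

```text
t: 53.73
tcp_pos: [0.5345, -0.1186, 0.1707]
tool_rot: [0.133, 0.991, -0.0, 0.001]
force: [-0.9, -0.2, 0.0]
finger_gap: 0.471
gripper_force: 0.0
```

Request:
{"method": "drive_tool", "body": {"deltas": [[[0, 0, -30, 0], [0, 0, -60, 0], [-30, 0, -75, 0], [-70, 0, -75, 0], [-110, 0, -75, 0]]]}}

```text
t: 54.15
tcp_pos: [0.6415, -0.1477, 0.2481]
tool_rot: [0.133, 0.991, -0.001, 0.003]
force: [1.3, -0.6, 0.1]
finger_gap: 0.472
gripper_force: 0.0
```

Request:
{"method": "drive_tool", "body": {"deltas": [[[-35, 20, 0, 0], [-50, 55, 0, 0], [-50, 95, 0, 0], [-50, 95, 0, 0], [-50, 95, 0, 0]]]}}

```text
t: 54.57
tcp_pos: [0.7134, -0.0662, 0.2446]
tool_rot: [0.131, 0.991, -0.0, 0.0]
force: [-0.7, -0.6, 0.2]
finger_gap: 0.468
gripper_force: 0.0
```

Run:
```python
from h import *
st();t,mt=snap('top','t26.png');s,ms=snap('side','s26.png');im,m=snap('wrist','w26.png')
b=cv2.imread('pics/s11.png')[:,:,::-1]
print(s[228:262:2,328:352:2].mean(2).astype(int))
d=t.astype(int)-cv2.imread('pics/t22.png')[:,:,::-1];mk=((np.abs(d).max(2)>28)).astype(np.uint8);mk[:100]=0;mk[:,500:]=0
N,_,S,C=cv2.connectedComponentsWithStats(mk)
for i in range(1,N):
    if S[i,4]>6: print(S[i].tolist(),onz(mt,[C[i]],.011)[0].round(3),t[int(C[i][1]),int(C[i][0])])
print('spout',t[245:265:2,348:372:2].mean(2).astype(int))
```

```text
t 54.57 tcp [ 0.7134 -0.0662  0.2446] x [-0.966  0.26  -0.   ] y [ 0.26   0.966 -0.   ] z [ 0. -0. -1.] q [-0.25  0.65  1.16 -0.    1.33 -1.56] F [-0.7 -0.6  0.2] gap 0.46825228540750624 0.0
[[ 92  88  89  86  54  58  59  90  68  69  91 135]
 [ 91  89  93  91  96  91  68  67  70  83  93 133]
 [ 91  89  87  98  98  90  79  85  83  83  95 134]
 [ 89  92  85  85  84  79  76  80  80  82  95 132]
 [ 99 103 102  91  84  83  78  81  80  81 102 131]
 [135 133 134 135 134  85  86  85  88  88 103 133]
 [135 132 133 142 126  88  86  90  87  89 102 132]
 [105 122 129 148 118 110  95 108 119  88 107 132]
 [ 81  79  82 115 118 100 101 107 124 114 107 135]
 [ 81  81  82 115 117  94  90 101 114 105 108 134]
 [ 83  79  81 115 114  81  92 109 113 112 114 132]
 [ 81  81  81 115 119  83  91 112 127 127 113 129]
 [ 81  80  83 117 119  85  91 106 117 122 116 134]
 [ 79  81  80 116 117  89  85  94 108 121 127 134]
 [ 80  82  81 117 120 114 105 105 110 119 130 135]
 [ 83  82  83 121 122 111 117 120 115 124 133 132]
 [ 83  81  83 123 112 103 105 111 129 135 132 131]]
[157, 100, 237, 380, 37680] [0.363 0.11  
[... 176 characters left out ...]
11] [52 65 76]
[268, 458, 8, 6, 24] [-0.018  0.091  0.011] [21 27 32]
[291, 458, 4, 3, 8] [-0.015  0.033  0.011] [101  97  86]
[276, 462, 13, 18, 42] [-0.044  0.061  0.011] [26 34 39]
spout [[ 43  43  42  41  52 102 110 114 109 107 102 101]
 [ 43  43  42  39  68 128 122  96 109 105 101  98]
 [ 44  44  43  39  74 132  49 116  88 102  96  98]
 [ 44  44  44  41  70  36  53 107 105  73  92  90]
 [ 43  44  45  44  33  27  77 109  98  73  86  85]
 [ 43  44  45  44  43  38 113 148  94  85  87  81]
 [ 42  43  45  45  22  50 145 153  93  74  74  76]
 [ 43  43  44  43  21  56 115 149  92  66  69  70]
 [ 43  44  45  42  24  87 117 117  81  66  66  69]
 [ 42  43  43  40  33 145 156 105  65  67  66  66]]
```

Request:
{"method": "drive_tool", "body": {"deltas": [[[0, 0, 0, 0.12], [0, 0, 0, 0.24], [0, 0, 0, 0.36], [0, 0, 0, 0.48], [0, 0, 0, 0.6]]]}}

```text
t: 55.13
tcp_pos: [0.7123, -0.0708, 0.2449]
tool_rot: [0.424, 0.906, -0.0, 0.0]
force: [-0.1, -0.6, -0.5]
finger_gap: 0.468
gripper_force: 0.0
```

Request:
{"method": "drive_tool", "body": {"deltas": [[[0, 0, 0, 0.12], [0, 0, 0, 0.24], [0, 0, 0, 0.36], [0, 0, 0, 0.48], [0, 0, 0, 0.5]]], "jaw": 65}}

```text
t: 55.55
tcp_pos: [0.7124, -0.0707, 0.2448]
tool_rot: [0.633, 0.774, -0.0, 0.0]
force: [-0.3, 0.2, -0.1]
finger_gap: 0.757
gripper_force: 0.0
```

Request:
{"method": "drive_tool", "body": {"deltas": [[[-17, -37, 0, 0], [-34, -74, 0, 0], [-51, -111, 0, 0], [-68, -148, 0, 0], [-87, -187, 0, 0]]]}}

```text
t: 55.97
tcp_pos: [0.5466, -0.1923, 0.2448]
tool_rot: [0.631, 0.776, -0.0, 0.0]
force: [-0.1, -0.8, 0.1]
finger_gap: 0.757
gripper_force: 0.0
```

Request:
{"method": "drive_tool", "body": {"deltas": [[[0, 0, 0, 0], [0, 0, 0, 0]]]}}

```text
t: 56.13
tcp_pos: [0.5469, -0.1931, 0.245]
tool_rot: [0.633, 0.774, 0.0, 0.0]
force: [-0.1, -0.0, -0.0]
finger_gap: 0.756
gripper_force: 0.0
```

Run:
```python
from h import *
st();im,m=snap('wrist','w27.png')
print('cam',ray(m,[[0,0]])[0].round(3))
P=proj(m,[[.534,-.119,z] for z in(.11,.05,.02)]);print(P)
E8=proj(m,[[.534+.025*np.cos(a),-.119+.025*np.sin(a),.11] for a in np.arange(0,6.28,.4)]);x0,y0=E8.min(0).astype(int)-5;x1,y1=E8.max(0).astype(int)+5
g=cv2.cvtColor(im,cv2.COLOR_RGB2GRAY);print(x0,y0,x1,y1)
c=cv2.HoughCircles(cv2.medianBlur(g,3)[max(y0,0):y1,x0:x1],cv2.HOUGH_GRADIENT,1,12,param1=60,param2=10,minRadius=10,maxRadius=24)
if c is not None: print((c[0]+[x0,max(y0,0),0]).round(0).tolist())
sub=g[max(y0,0):y1,x0:x1]
small=cv2.resize(sub,(40,int(40*sub.shape[0]/sub.shape[1]*.6)),interpolation=cv2.INTER_AREA)
ch=" .:-=+*#%@"
for r_ in small: print(''.join(ch[min(int(v/26),9)] for v in r_))
```

```text
t 56.13 tcp [ 0.5469 -0.1931  0.245 ] x [-0.199  0.98  -0.   ] y [0.98  0.199 0.   ] z [ 0. -0. -1.] q [-0.53  0.45  1.53  0.    1.16 -0.73] F [-0.1 -0.  -0. ] gap 0.7560771373889549 0.0
cam [ 0.533 -0.122  0.388]
[[317.64991663 126.71913784]
 [317.31314494 127.45350271]
 [317.1860508  127.73065538]]
280 87 354 164
[[314.0, 142.0, 21.0], [326.0, 138.0, 22.0], [316.0, 120.0, 21.0], [330.0, 120.0, 22.0], [304.0, 128.0, 21.0], [312.0, 110.0, 19.0], [300.0, 116.0, 14.0], [300.0, 140.0, 13.0], [338.0, 110.0, 11.0], [340.0, 128.0, 11.0], [324.0, 108.0, 11.0], [306.0, 150.0, 11.0], [332.0, 148.0, 11.0], [288.0, 114.0, 19.0], [352.0, 96.0, 13.0]]
--------------=======+++++++++++++++++++
--------------=====-==++++++++++++++++++
------------=-------=======+++++++++++++
---------==-:-=========++======+++++++++
-------=----==++********++===++====+++++
------=--===+*******###***+===++++===+++
-----=:-=++*++==+**#####**++===**+++==++
-----:-=*##***+===*##%%#**++===*****+=++
---=--=*####**++===*###***+==-+******+=+
-----=+##%%#**++==-******+==-=**+*****+=
--=:==**####**++==+++=======+**+++==+**=
----=+*******+++*****++===**##***++==+*=
----=+*****++==*####**++==*#####**+===+=
----=+*****++++##%##**++==##%%##**++==++
----=+******+++##%##**++==*####***+===+=
--=-==*####**+++*#***++==-+******+==-++=
-----=+#####**+==+*+++=====+++++===++*+=
---=--+##%##**+==-+*****++===********+=+
----=-=*##***++=-=*#####*++==+******+=++
-----=--++*++===+*##%%##*++===***+++=+++
------=--==++******####**+==-+*+++==++++
-------=---==+**********++=-=+++===+++++
----------=---==+++++++====+=====+++++++
------------=------=====-=--==++++++++++
```

Run:
```python
from h import *
g=cv2.imread('pics/w27.png',0)
ch=" .:-=+*#%@"
sub=g[90:164:2,282:356]
print(sub.min(),sub.max())
for r_ in sub: print(''.join(ch[int(np.clip((int(v)-90)/14,0,9))] for v in r_))
t0=cv2.imread('pics/top0.png').astype(int);a=cv2.imread('pics/t22.png').astype(int);b=cv2.imread('pics/t26.png').astype(int);mt=vision.camera_model('top')
d=np.abs(a-t0).max(2);mk=((d>18)).astype(np.uint8);mk[:330]=0
N,_,S,C=cv2.connectedComponentsWithStats(mk)
for i in range(1,N):
    if 6<S[i,4]<150: print('t22',S[i].tolist(),C[i].round())
d=np.abs(b-t0).max(2);mk=((d>18)).astype(np.uint8);mk[:,160:]=0
N,_,S,C=cv2.connectedComponentsWithStats(mk)
for i in range(1,N):
    if 6<S[i,4]<150: print('t26',S[i].tolist(),C[i].round())
```

```text
54 232
                        .. ......:.:-----------------------------------:--
                        .:.--::..   ..:--------:--------------------------
                     .:.                  .:---------------------------:--
                 ..:.       ..::...::::::::..  .:-------------------------
               .::     .............:::::-:-:::::.  .::-------------------
             ..     .......:-=+*****++====---::..:-=--:  .::--------------
           ..    .....:-==********+++++++++==--::...-=====:   .::---------
         .:    .....-+***********++*******+++==-::.. -======-...:---------
        :.   ...::---::..:==****+**######***++=--:... ++======-.. :-------
       :    ..-=+++++==-::...:+*+*####%%###**+==-::..  **+=======:.:------
      .   ...+******+++==-::...=+*##%%%%%#**++=--::..  ****+=====-..:----=
    ..   ...+####****+++=-::... -*##%%%##***+===-::.. .******======..---==
    :   ...+#######***++==-::... +*####****++==-::..  ********+===+=..:--=
   ::  ...-*###%@@%#***+==-::... =+******+++==--:.   -*********=+=++=..---
  .:  ....+*###%@%##**++==-::..  =*==+++++=
[... 1433 characters left out ...]
----=-   :-:-------=---
               .:.    :::::.:=++****=-==--::.  .------.  .-----------=----
                  :-:    .:::::::::::::::::::----.    .:-:----------------
                     .::        ..:::::...        :-----:::---------------
t22 [324, 444, 13, 10, 53] [330. 449.]
t22 [300, 454, 18, 7, 67] [309. 456.]
t22 [339, 457, 6, 11, 20] [342. 462.]
t22 [344, 457, 11, 23, 104] [349. 469.]
t22 [327, 465, 11, 11, 49] [332. 470.]
t22 [320, 477, 8, 3, 14] [323. 478.]
t26 [155, 221, 5, 17, 40] [157. 229.]
t26 [141, 222, 8, 4, 12] [144. 224.]
t26 [149, 222, 6, 7, 13] [152. 225.]
t26 [143, 233, 6, 4, 9] [145. 235.]
t26 [146, 244, 3, 4, 7] [147. 246.]
t26 [147, 301, 6, 6, 16] [150. 304.]
```

Request:
{"method": "drive_tool", "body": {"deltas": [[[0, 15, 0, 0], [0, 25, 0, 0], [0, 25, 0, 0], [0, 25, 0, 0]]]}}

```text
t: 56.52
tcp_pos: [0.5743, -0.185, 0.2441]
tool_rot: [0.63, 0.776, -0.0, 0.0]
force: [0.5, 0.6, -0.1]
finger_gap: 0.761
gripper_force: 0.0
```

Run:
```python
from h import *
s,r=st();im,m=snap('wrist','w28.png')
print(np.array(m['camera_matrix'])[0,0])
np.save('m28.npy',m,allow_pickle=True)
g=cv2.cvtColor(im,cv2.COLOR_RGB2GRAY)
P=proj(m,[[.534,-.119,.04]])[0];x,y=P.astype(int);print(P)
sub=g[y-38:y+38:2,x-40:x+40]
ch=" .:-=+*#%@"
for r_ in sub: print(''.join(ch[int(np.clip((int(v)-90)/14,0,9))] for v in r_))
```

```text
t 56.52 tcp [ 0.5743 -0.185   0.2441] x [-0.205  0.979 -0.   ] y [ 0.979  0.205 -0.   ] z [ 0. -0. -1.] q [-0.5   0.48  1.47 -0.    1.18 -0.7 ] F [ 0.5  0.6 -0.1] gap 0.760731015052111 0.0
348.28558361430095
[288.11397887 130.10423481]
                ............:-------------------------------.--:--------------=-
                 ......:::::-------------------------------.:--:-------------=--
                 ...:::.     .:::--------------------------.-----------=------=-
              ...            ..:....::-------------------- :------------------=-
          .::.       .::..:.......:.:.  .:---------------..-------------=-----=-
         ::       .:..............:--=+++++-::::--------:.--------------=-----==
      ..       .:...:..:.....:-=+********++++++=-::::--- :-------------===--====
    .:.     .::.....:.....:-+**********+******+++==-:....----==-----=--====-====
   ::     .:.:..:..:..::::-:::-=+******######***++==--:....:--=--------===--===-
 .:.     ..........:-=+++===-::...-+***########**++=--:.... :------=--=====-====
.:     .:.........:+****+++==--::.. =*###%%%@%#**++=--
[... 1513 characters left out ...]
-::..  :+*###%%%%###*+==-::... ***:--=-====---=-====
  ::     .:::::::::::-===---:.   :+***###@@@##**++=--::.. .**:--=--===-----=====
   .-.    .::::::::::::::---::*******+*######***+==--:... :+.--=--===-----======
     :-     :::::::::::::::=**********+**###**+++=--:..    --==---==------======
      .-.     .::::::::::::::::+*******+++**+++==--::.   ----=--===------=======
         :-.     .:::::::::::::::::=+****+=====--::.  .----------=-------=======
           .:-      .:::::::::::::::::::::::.:::. . :-:---------=-------=-======
              :--        ..::::::::::::::::::.  .:---------------------=--===-==
                  :--:                      :---:--------------------===-===-===
```

Request:
{"method": "drive_tool", "body": {"deltas": [[[0, -20, 0, 0], [0, -40, 0, 0], [0, -50, 0, 0], [0, -50, 0, 0], [0, -50, 0, 0]]]}}

```text
t: 56.98
tcp_pos: [0.5244, -0.1961, 0.2446]
tool_rot: [0.632, 0.775, 0.0, 0.0]
force: [-0.4, 0.2, -0.4]
finger_gap: 0.757
gripper_force: 0.0
```

Run:
```python
from h import *
s,r=st();im,m=snap('wrist','w29.png')
g2=cv2.cvtColor(im,cv2.COLOR_RGB2GRAY);m1=np.load('m28.npy',allow_pickle=True).item();g1=cv2.imread('pics/w28.png',0)
P=proj(m,[[.534,-.119,.04]])[0];x,y=P.astype(int);sub=g2[y-38:y+38:2,x-40:x+40]
ch=" .:-=+*#%@"
for r_ in sub: print(''.join(ch[int(np.clip((int(v)-90)/14,0,9))] for v in r_))
def peaks(g,P):
    b=cv2.GaussianBlur(g.astype(np.float32),(0,0),1.5);x,y=P.astype(int);o=[]
    mx=cv2.dilate(b,np.ones((11,11)))
    for j in range(y-36,y+36):
        for i in range(x-36,x+36):
            if b[j,i]==mx[j,i] and b[j,i]>178: o.append((i,j,b[j,i]))
    return o
a=peaks(g1,proj(m1,[[.534,-.119,.04]])[0]);b=peaks(g2,P)
for i in a:
    for j in b:
        t=tri(m1,[i[:2]],m,[j[:2]])[0]
        if t[3]<.002 and .015<t[2]<.09 and np.hypot(t[0]-.534,t[1]+.119)<.03: print(i,j,t.round(4))
```

```text
t 56.98 tcp [ 0.5244 -0.1961  0.2446] x [-0.202  0.979 -0.   ] y [0.979 0.202 0.001] z [ 0.001 -0.    -1.   ] q [-0.56  0.42  1.58  0.    1.13 -0.76] F [-0.4  0.2 -0.4] gap 0.7569115866651779 0.0
                                      ..............:-----------:---------------
                                      . .....::.::::------:---------------------
                                     . :.:::.         :::-----::----------------
                                   : .       ..:::-:::..   .::------------------
                                ::.    .:::::::-::---------:.   :::-------------
                             .:.  .-=========:-=-::::::-------=-:.   .::--------
                           ..  =*********++++++++==--:..:-----=-=====-.   .:----
                         :. =***********+*******+++==-::..:=============:.    .-
                       ... ---=+******++*#####***++===-:...:==============-....:
                      :. -==--:..:+***+*#########**+==-::...=+==============:...
                     : :*+++=--::..:=**###%%%%%##**+==--:...-**+==============:.
             
[... 2119 characters left out ...]
         ..-:.                     .-=--:::-:---------
(291, 113, np.float32(207.7032)) (343, 112, np.float32(207.40941)) [ 5.331e-01 -1.027e-01  3.050e-02  2.000e-04]
(269, 119, np.float32(208.26659)) (322, 119, np.float32(207.73608)) [ 0.5142 -0.113   0.0385  0.0007]
(303, 133, np.float32(213.09415)) (359, 132, np.float32(211.53424)) [ 5.491e-01 -1.184e-01  6.020e-02  1.000e-04]
(283, 134, np.float32(206.58167)) (336, 133, np.float32(208.57536)) [ 5.300e-01 -1.234e-01  4.190e-02  2.000e-04]
(269, 143, np.float32(210.32056)) (322, 143, np.float32(202.64828)) [ 0.5187 -0.1347  0.0441  0.0007]
(290, 151, np.float32(206.9206)) (341, 151, np.float32(211.31725)) [ 0.539  -0.1387  0.0327  0.0008]
```

Request:
{"method": "drive_tool", "body": {"deltas": [[[-25, 8, 0, 0], [-60, 20, 0, 0], [-83, 27, 0, 0], [-83, 27, 0, 0], [-83, 27, 0, 0]]]}}

```text
t: 57.45
tcp_pos: [0.5688, -0.2728, 0.2438]
tool_rot: [0.632, 0.775, 0.0, 0.0]
force: [0.7, -0.6, 0.2]
finger_gap: 0.759
gripper_force: 0.0
```

Run:
```python
from h import *
go([.567,-.272,.123],np.radians(12));im,m=snap('wrist','w30.png')
mk=(im.max(2)<50).astype(np.uint8);x,y=proj(m,[[.567,-.272,.166]])[0].astype(int);print(x,y)
mm=np.zeros_like(mk);mm[y-60:y+45,x-60:x+60]=mk[y-60:y+45,x-60:x+60]
N,L,S,C=cv2.connectedComponentsWithStats(mm)
for i in range(1,N):
    if S[i,4]>100: print(S[i].tolist(),onz(m,[[S[i,0]+S[i,2]/2,S[i,1]+S[i,3]-S[i,2]/2]],.166))
```

```text
t 57.45 tcp [ 0.5688 -0.2728  0.2438] x [-0.202  0.979 -0.   ] y [0.979 0.202 0.001] z [ 0.001  0.    -1.   ] q [-0.62  0.52  1.4   0.    1.21 -0.83] F [ 0.7 -0.6  0.2] gap 0.7586642674789995 0.0
shift mm [  1.2  -1.6 120.8]
turn -0.006 q6 -0.8275411489573647
312 241
[299, 210, 31, 44, 1127] [[ 0.56783903 -0.2694608   0.166     ]]
[252, 266, 24, 20, 289] [[ 0.5390271  -0.30137107  0.166     ]]
```

Request:
{"method": "drive_tool", "body": {"deltas": [[[0, -1, 40, 0], [0, -1, 80, 0], [0, -1, 110, 0], [0, -1, 120, 0], [0, -1, 120, 0]]]}}

```text
t: 57.92
tcp_pos: [0.5646, -0.2695, 0.1214]
tool_rot: [0.631, 0.776, -0.0, -0.004]
force: [0.4, -0.3, 0.0]
finger_gap: 0.759
gripper_force: 0.0
```

Request:
{"method": "drive_tool", "body": {"deltas": [[[0, 0, 0, 0], [0, 0, 0, 0], [0, 0, 0, 0], [0, 0, 0, 0], [0, 0, 0, 0]]], "jaw": 10, "force": 20}}

```text
t: 58.33
tcp_pos: [0.5679, -0.2727, 0.1267]
tool_rot: [0.631, 0.775, 0.0, 0.002]
force: [0.5, 0.7, 6.3]
finger_gap: 0.249
gripper_force: 21.6
```

Request:
{"method": "drive_tool", "body": {"deltas": [[[-2.3, -15.6, 0, 0], [-2.7, -29.6, 0, 0], [-1, -43.7, 0, 0], [2.7, -57.2, 0, 0], [8.4, -70.1, 0, 0]]]}}

```text
t: 58.75
tcp_pos: [0.4994, -0.2818, 0.1265]
tool_rot: [0.632, 0.775, 0.0, 0.006]
force: [3.9, -3.7, 2.5]
finger_gap: 0.25
gripper_force: 21.9
```

Request:
{"method": "drive_tool", "body": {"deltas": [[[7.6, -11.8, 0, 0], [16.9, -22.5, 0, 0], [27.5, -31.7, 0, 0], [27.5, -31.7, 0, 0], [27.5, -31.7, 0, 0]]]}}

```text
t: 59.17
tcp_pos: [0.4601, -0.258, 0.1262]
tool_rot: [0.632, 0.775, -0.0, 0.002]
force: [0.3, 0.3, 6.5]
finger_gap: 0.249
gripper_force: 21.7
```

Run:
```python
from h import *
go([.4608,-.2559,.123]);im,m=snap('wrist','w31.png')
```

```text
t 59.17 tcp [ 0.4601 -0.258   0.1262] x [-0.202  0.979 -0.003] y [0.979 0.202 0.002] z [ 0.002 -0.002 -1.   ] q [-0.72  0.55  1.78 -0.    0.81 -0.93] F [0.3 0.3 6.5] gap 0.24894841109800883 21.705236434936523
shift mm [1.9 1.1 3.2]
```

Request:
{"method": "drive_tool", "body": {"deltas": [[[0, 0, 0, 0], [0, 0, 0, 0], [0, 0, 0, 0], [0, 0, -20, 0], [0, 0, -50, 0]]], "jaw": 65}}

```text
t: 59.63
tcp_pos: [0.4577, -0.2559, 0.1722]
tool_rot: [0.631, 0.775, 0.0, -0.004]
force: [0.6, 0.7, -0.1]
finger_gap: 0.764
gripper_force: 0.0
```

Request:
{"method": "drive_tool", "body": {"deltas": [[[0, 0, -35, 0], [-10, -10, -70, 0], [-30, -20, -80, 0], [-40, -20, -80, 0], [-40, -20, -80, 0]]]}}

```text
t: 60.05
tcp_pos: [0.4487, -0.3029, 0.2546]
tool_rot: [0.632, 0.775, -0.0, 0.002]
force: [0.3, -0.1, -0.7]
finger_gap: 0.765
gripper_force: 0.0
```

Run:
```python
from h import *
s,r=st();im,m=snap('wrist','w32.png');t,mt=snap('top','t32.png')
pin=np.array([.5244,-.1853])
for a in(-131.5,-63): 
    q=np.r_[pin+.067*np.array([np.cos(np.radians(a)),np.sin(np.radians(a))]),.108];print(a,proj(m,[q]).round(0))
# dark comps in wrist and top
fins(im,m,.11,50)
hsv=cv2.cvtColor(t,cv2.COLOR_RGB2HSV);mk=(t.max(2)<30).astype(np.uint8);mk[:220]=0;mk[310:]=0;mk[:,500:]=0
N,_,S,C=cv2.connectedComponentsWithStats(mk)
for i in range(1,N):
    if 30<S[i,4]<2000:
        z=.062 if C[i][0]<270 else .166 if C[i][0]<430 else .003
        print(S[i].tolist(),onz(mt,[C[i]],z)[0].round(4))
w=((t.min(2)>150)).astype(np.uint8);w[:230]=0;w[300:]=0;w[:,:430]=0;w[:,500:]=0
N,_,S,C=cv2.connectedComponentsWithStats(w)
for i in range(1,N):
    if S[i,4]>20: print('cap',S[i].tolist(),onz(mt,[C[i]],.161)[0].round(4))
```

```text
t 60.05 tcp [ 0.4487 -0.3029  0.2546] x [-0.2    0.98  -0.003] y [0.98  0.2   0.002] z [ 0.002 -0.002 -1.   ] q [-0.8   0.39  1.62 -0.    1.14 -1.  ] F [ 0.3 -0.1 -0.7] gap 0.7650044619358654 0.0
-131.5 [[369. 146.]]
-63 [[454. 177.]]
dark [328, 152, 34, 36, 927] [[359.0, 179.0, 0.4776, -0.2627], [350.0, 186.0, 0.4717, -0.2698], [339.0, 186.0, 0.4628, -0.2716], [332.0, 179.0, 0.4559, -0.2672], [328.0, 160.0, 0.4494, -0.2528], [337.0, 152.0, 0.4552, -0.2451], [346.0, 152.0, 0.4623, -0.2436], [360.0, 165.0, 0.4758, -0.2515]]
dark [290, 254, 90, 31, 1457] [[379.0, 284.0, 0.5175, -0.3509], [290.0, 282.0, 0.4385, -0.3649], [312.0, 259.0, 0.4535, -0.3393], [341.0, 254.0, 0.4775, -0.3296], [364.0, 263.0, 0.4993, -0.3339]]
[158, 225, 11, 16, 142] [0.5831 0.4039 0.062 ]
[202, 227, 9, 16, 120] [0.5816 0.2869 0.062 ]
[237, 226, 7, 16, 93] [0.5876 0.1942 0.062 ]
[428, 250, 62, 60, 625] [ 0.5092 -0.4151  0.003 ]
[404, 282, 11, 7, 65] [ 0.4593 -0.2461  0.166 ]
```

Request:
{"method": "drive_tool", "body": {"deltas": [[[35, 0, -10, 0], [75, 0, -20, 0], [115, 0, -30, 0], [155, 0, -30, 0], [195, 0, -30, 0]]]}}

```text
t: 60.57
tcp_pos: [0.407, -0.1067, 0.2829]
tool_rot: [0.632, 0.775, 0.0, -0.002]
force: [0.3, 0.7, -0.5]
finger_gap: 0.762
gripper_force: 0.0
```

Request:
{"method": "drive_tool", "body": {"deltas": [[[0, 0, 0, 0], [0, 0, 0, 0], [0, 0, 0, 0]]]}}

```text
t: 60.82
tcp_pos: [0.4085, -0.1091, 0.2834]
tool_rot: [0.631, 0.776, -0.0, -0.001]
force: [0.6, 0.1, 0.5]
finger_gap: 0.764
gripper_force: 0.0
```

Run:
```python
from h import *
st();t,mt=snap('top','t33.png');t5=cv2.imread('pics/t5.png')[:,:,::-1]
for n,a in(('t5',t5),('t33',t)):
    for lo in(120,150):
        w=(a.min(2)>lo).astype(np.uint8);w[:238]=0;w[270:]=0;w[:,:455]=0;w[:,490:]=0
        N,_,S,C=cv2.connectedComponentsWithStats(w)
        print(n,lo,[(S[i,4].item(),C[i].round(1).tolist()) for i in range(1,N) if 30<S[i,4]<300])
    mk=(a.max(2)<30).astype(np.uint8);mk[:245]=0;mk[300:]=0;mk[:,:435]=0;mk[:,482:]=0;print(n,mk.sum(),cv2.findNonZero(mk).reshape(-1,2).mean(0))
```

```text
t 60.82 tcp [ 0.4085 -0.1091  0.2834] x [-0.204  0.979  0.001] y [ 0.979  0.204 -0.001] z [-0.002  0.001 -1.   ] q [-0.53  0.18  1.84 -0.    1.12 -0.73] F [0.6 0.1 0.5] gap 0.7642236291213373 0.0
t5 120 []
t5 150 []
t5 484 [454.29752066 273.35743802]
t33 120 []
t33 150 []
t33 489 [454.37218814 273.32310838]
```

```bash
python3 -c "
from station import manip
print(manip.sign_off())"
```

```text
the job is handed in; nothing more can be done
None
```

I handed the job in at about 61 s, with no verdict shown. The bottle stands on the coaster and the lever is back in its shut notch. All three scoops are on the mat and empty. All seven balls should be in the jar: the last look down the spout clearly showed six, I inferred the seventh lies hidden beneath them, and the table views searched showed no stray ball.

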